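Load the drive modules and start the control unit

ROBOT

A 6-joint arm with a two-finger parallel gripper is mounted at the origin on the work surface. World frame = base frame: x ahead of the robot, y to its left, z up, the work surface at z = 0. Lengths are in mm, angles in rad, forces in N, time in s.
With the tool pointing down it reaches from about 250 to 775 mm from the base axis. Payload 4 kg.
Tool frame: the origin (TCP) lies midway between the tips of the shut fingers; the grasp point (between the pads) lies 19 mm behind it; z points along the fingers, y is the direction in which the jaws open and shut (so a half turn about z gives the same grasp; the last joint's range is limited). The gripper opens to 85 mm and grips with 20 to 120 N. Pads are 22 mm wide; open, the fingers measure 114 mm over their backs; the gripper's body (76 mm by 85 mm) begins 54 mm behind the grasp point. The pads swing forward as they close: fully open they stand 13 mm farther back than shut.
Start: joints at [-1.365, 0.087, 1.371, -0, 1.684, -0.103], TCP at [167.151, -524.002, 231.341] pointing down, gripper open.
Joint ranges: [-3.1, 3.1], [-0.76, 2.03], [0.27, 2.55], [-1.08, 4.22], [0.17, 2.65], [-2.57, 2.57]. Speed limits (rad/s): [2.79, 2.79, 3.14, 3.14, 3.14, 3.14].

INTERFACE

Orientations are given as a rotation vector (axis times angle).
In Python, from bench import ctrl gives the robot as it stands.
- The arm moves only by the tool apply_moves, never from a script. Its argument "motion" is a list that holds one entry, the list of rows, each a list of 7 numbers: the opening, from 0 (shut) to 1 (fully open), then the shift along the world's x, y, z in mm, then the turn, a rotation vector about the world's x, y, z in degrees. In form: [[[hand, dx, dy, dz, rx, ry, rz], ...]]. A call has 1 to 12 rows; each row shifts and turns the pose as measured when the row begins; what a row does not reach is not made up. A row lasts 1/10 s, in which the tool goes at most 50 mm and 8.59 degrees, less where a joint would pass 70% of its speed; a pose out of reach is approached as far as the arm can. A call is refused whole if a number of a shift passes 50 or a number of a turn 8.59, either way. A call with a gripper value outside its range is refused whole. The fingers move at their own pace and stop on an object; "squeeze" is the grip in N (left out, the last holds). Time passes only in rows, so rows that do not move let the fingers close. It gives the time, the measured TCP pose, the force and the opening at its end, in the units of the state.
- ctrl.sense(): the state, without advancing time (a new reading comes with each control period).
- ctrl.capture(name): name is "side" or "top" or "wrist"; returns the picture (400x640x3 uint8, blue, green, red); there is no depth.
- ctrl.calibration(name): a dict with "fx", "fy", "cx", "cy" (pixels), "pose" (4x4, takes a point from camera to world coordinates); the wrist camera has in their place "mount" (4x4, takes a point from camera to tool coordinates, whose origin is the TCP and whose axes are the flange's). Camera axes: x right, y up, looking along -z (the intrinsics and any distortion apply to the point x, -y, -z); pixel columns grow to the right and rows downward; lengths in mm; the calibration is good to about 2 mm. A picture is of the moment at which its call begins: read the wrist's pose just before it. calibration takes no time and is no camera call.
- ctrl.hand_in(): hands the job in, once; it reports no verdict.
The state is a dict: "time_s": time; "qpos": joint angles; "joint_vel": joint speeds; "joint_torque": joint torques, N m; "ee_pos": TCP position; "orientation": TCP orientation; "force": force on the tool from outside, world axes, zero at the start; "wrist_torque": the same for the moment, N m; "width": finger opening in mm.
Only numpy, scipy, OpenCV 4.12 (cv2) and the standard library are available. Lean on these libraries where they do the work, as an engineer would, in place of code of your own. Each camera call takes 0.05 s, during which the arm holds its last target.

TASK

Take the two slab-shaped drive modules out of their wooden stands and slide each one, upright and fully home, into the bay of the black control unit whose slot matches its length; let them down gently, never dropping or ramming them. When both are in, turn the start key on the control unit clockwise to its stop, then let it spring back by itself. Leave the spray can, mug, hammer and tape measure where they are.

Things in the scene. Friction and masses are not known exactly. Their poses are not given: they have to be found in the camera images.
- long_module: Loose aluminium slab module with dark fins, thickness 14 (its x) by length 140 (its y), slab 75 high, with a black plastic grip tab on top, centred: 12 thick (x), 56 long (y), 40 high, so 115 high overall. Same either way round. About 0.40 kg. Origin: centre of its underside, z up. It starts upright in a wooden stand, and is the longer of the two modules.
- short_module: Loose aluminium slab module with dark fins, thickness 14 (its x) by length 100 (its y), slab 75 high, with a black plastic grip tab on top, centred: 12 thick (x), 56 long (y), 40 high, so 115 high overall. Same either way round. About 0.29 kg. Origin: centre of its underside, z up. It starts upright in a wooden stand, and is the shorter of the two modules.
- long_bay: Dark steel bay fixed on the control unit's case, outside 50 (x) by 158 (y) by 70 high, with one slot open at the top, 17 wide (x), 144 long (y), centred, 60 deep, a bright 5 mm lead-in slope round its mouth. For the long module. Origin: centre of underside, 40 over the table, 10 under the slot's floor. The bays stand side by side, slots parallel, 74 apart; which is nearer the robot varies.
- short_bay: Dark steel bay fixed on the control unit's case, outside 50 (x) by 158 (y) by 70 high, with one slot open at the top, 17 wide (x), 104 long (y), centred, 60 deep, a bright 5 mm lead-in slope round its mouth. For the short module. Origin: centre of underside, 40 over the table, 10 under the slot's floor. The bays stand side by side, slots parallel, 74 apart; which is nearer the robot varies.
- control_unit: Fixed black case, 160 (x) by 220 (y) by 40 high, carrying both bays and, at its -y end, a black key tower 60 (x) by 56 (y) that reaches 125 over the table, centred 82 from the origin along -y. Bays are centred 28 along +y from the origin, at +37 and -37 in x. Origin: centre of underside, on the table.
- key (a joint): Start key on the tower: turns about the vertical, 0 at rest, grows clockwise seen from above to its stop at 1.0 rad; a spring (about 0.15 N m at the stop) takes it back to 0.
- key_grip (a point): Where to grip the key: on its axis, 153 over the table. The key is an upright black bar, 44 long (this point's x) by 12 thick (its y), from 133 to 165 over the table. The point turns with the key.
- stand_a: Fixed wooden stand holding the long module at the start: 66 (x) by 150 (y) by 38 high, with a groove along y, 18 wide, open at the ends, its floor 14 over the table. Origin: centre of underside, on the table.
- stand_b: Fixed wooden stand holding the short module at the start: 66 (x) by 150 (y) by 38 high, with a groove along y, 18 wide, open at the ends, its floor 14 over the table. Origin: centre of underside, on the table.
- spray_can: Loose spray can, 60 diameter, 150 high, standing beside the long module's stand, centre about 105 from it. Leave alone. Origin: centre of underside.
- mug: Loose white mug, 72 diameter, 85 high, handle at its +y, standing beside the short module's stand, centre about 105 from it. Leave alone. Origin: centre of underside.
- hammer: Loose hammer lying on the table, 250 long along its x, under 40 high. Leave alone. Origin: underside, near mid-length.
- tape_measure: Loose grey tape measure, 70 (x) by 40 (y) by 65 high. Leave alone. Origin: centre of underside.
There are look-alikes about, which are no part of the job. What is shaped like the long_module but yellow is not meant.

How it is judged:
By the outcome, as a careful person would: the job done as asked, in the order asked, and still so for the second after the job is handed in, with the robot touching nothing.
It also fails if it takes over 72 s, if anything falls off the work surface, if the arm or the gripper's body presses on something with over 40 N, if the wrist force passes 120 N, or if a joint passes its speed limit or range.

## Working session

There is one attempt and no reset: what is moved stays moved. The work goes in short steps, Python scripts to look and compute and a tool call to move; the robot and the scene stay as the last step left them, time stands still between calls to the robot, and variables do not carry over. Pictures are saved under pics/ and viewed, and the job is handed in when it is done.

Besides the shell and the picture viewer there is one more tool, called after "Emit:" as a command line: name --argument value ..., lists and objects as JSON in quotes. apply_moves: Moves the arm, as the interface text tells. Its arguments: {"type":"object","properties":{"motion":{"type":"array","items":{"type":"array","items":{"type":"array","items":{"type":"number"}}}},"squeeze":{"type":"number"}},"required":["motion"]}

```bash
ls; mkdir -p pics; python3 - <<'E'
from bench import ctrl
import cv2, numpy as np
np.set_printoptions(precision=4,suppress=True)
print(ctrl.sense())
for n in("side","top","wrist"):
    c=ctrl.calibration(n); print(n,c)
    cv2.imwrite(f"pics/{n}0.png",ctrl.capture(n))
E
```

```text
pics
{'time_s': 0.0, 'qpos': array([-1.3651,  0.088 ,  1.3723,  0.    ,  1.6836, -0.1031]), 'joint_vel': array([-0.0004,  0.0007,  0.0013,  0.0009, -0.0001,  0.0029]), 'joint_torque': array([  0.0002, -35.186 , -31.3277,  -0.0002,   0.0106,  -0.    ]), 'ee_pos': array([ 167.0684, -523.4819,  230.1133]), 'orientation': array([-3.102 , -0.4828,  0.0002]), 'force': array([ 0.538 , -0.0916, -0.0308]), 'wrist_torque': array([-0.0059, -0.0048, -0.001 ]), 'width': 85.55064309229904}
side {'fx': 501.164393278302, 'fy': 501.164393278302, 'cx': 313.76792681549654, 'cy': 199.50987171290788, 'pose': array([[    0.9888,     0.0984,    -0.112 ,   386.4582],
       [   -0.1483,     0.5704,    -0.8079, -1193.8715],
       [   -0.0156,     0.8155,     0.5786,   951.575 ],
       [    0.    ,     0.    ,     0.    ,     1.    ]])}
top {'fx': 432.148774153965, 'fy': 432.148774153965, 'cx': 321.4218518617245, 'cy': 198.25034750632105, 'pose': array([[   0.1327,    0.9713,   -0.1975,  305.5464],
       [  -0.9912,    0.1297,   -0.0278,  -31.9773],
       [  -0.0014,    0.1995,    0.9799, 1309.4765],
       [   0.    ,    0.    ,    0.    ,    1.    ]])}
wrist {'fx': 306.7322707418948, 'fy': 306.7322707418948, 'cx': 318.7602999518532, 'cy': 200.91828051361557, 'mount': array([[  -0.0009,    0.9482,    0.3176,   80.6023],
       [   1.    ,    0.001 ,   -0.0001,    0.179 ],
       [  -0.0004,    0.3176,   -0.9482, -143.1724],
       [   0.    ,    0.    ,    0.    ,    1.    ]])}
```

View pics/side0.png

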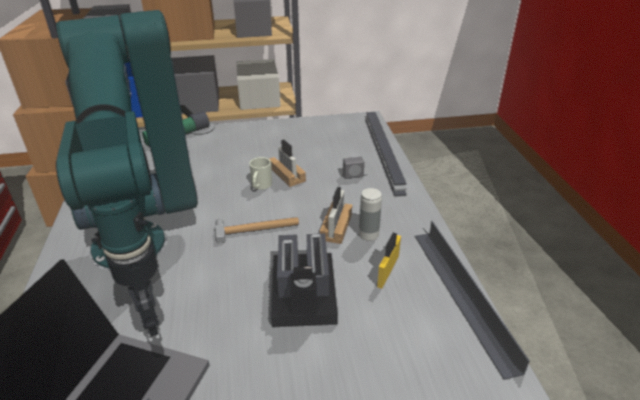

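View pics/top0.png

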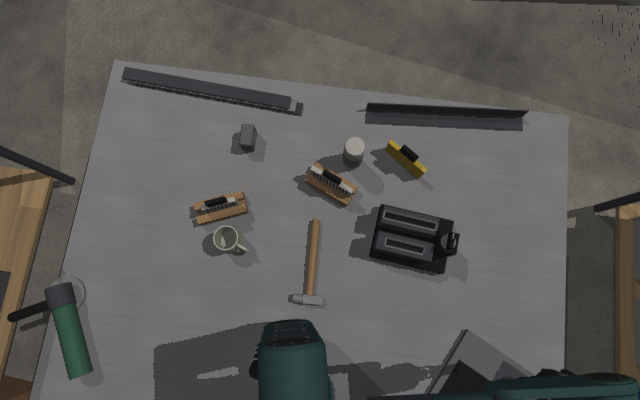

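View pics/wrist0.png

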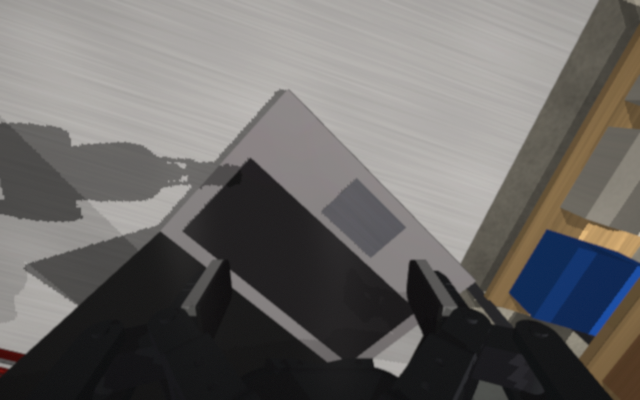

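```bash
cat > h.py <<'E'
import numpy as np, cv2
from scipy.spatial.transform import Rotation as R
from bench import ctrl
np.set_printoptions(precision=2,suppress=True)
def campose(name,s=None):
    c=ctrl.calibration(name)
    if name=="wrist":
        T=np.eye(4);T[:3,:3]=R.from_rotvec(s["orientation"]).as_matrix();T[:3,3]=s["ee_pos"]
        return c,T@c["mount"]
    return c,c["pose"]
def ray(c,P,uv):
    uv=np.atleast_2d(np.asarray(uv,float))
    d=np.c_[(uv[:,0]-c["cx"])/c["fx"],-(uv[:,1]-c["cy"])/c["fy"],-np.ones(len(uv))]
    return P[:3,3],d@P[:3,:3].T
def onz(c,P,uv,z):
    o,d=ray(c,P,uv); return o+d*((z-o[2])/d[:,2])[:,None]
def proj(c,P,X):
    X=np.atleast_2d(X); q=(X-P[:3,3])@P[:3,:3]
    return np.c_[c["cx"]+c["fx"]*q[:,0]/-q[:,2], c["cy"]-c["fy"]*q[:,1]/-q[:,2]]
def tri(rays):
    A=np.zeros((3,3));b=np.zeros(3)
    for o,d in rays:
        d=d/np.linalg.norm(d);M=np.eye(3)-np.outer(d,d);A+=M;b+=M@o
    return np.linalg.solve(A,b)
E
python3 - <<'E'
import cv2
t=cv2.imread("pics/top0.png")
c=t[130:280,180:480]; cv2.imwrite("pics/top0c.png",cv2.resize(c,(800,400),interpolation=cv2.INTER_CUBIC))
s=cv2.imread("pics/side0.png")
cv2.imwrite("pics/side0c.png",cv2.resize(s[130:330,210:430],(660,600),interpolation=cv2.INTER_CUBIC))
E
```

```text
(no output)
```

View pics/top0c.png

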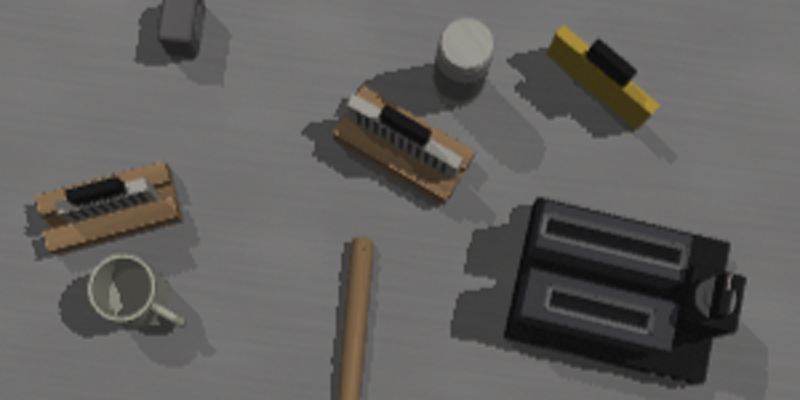

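View pics/side0c.png

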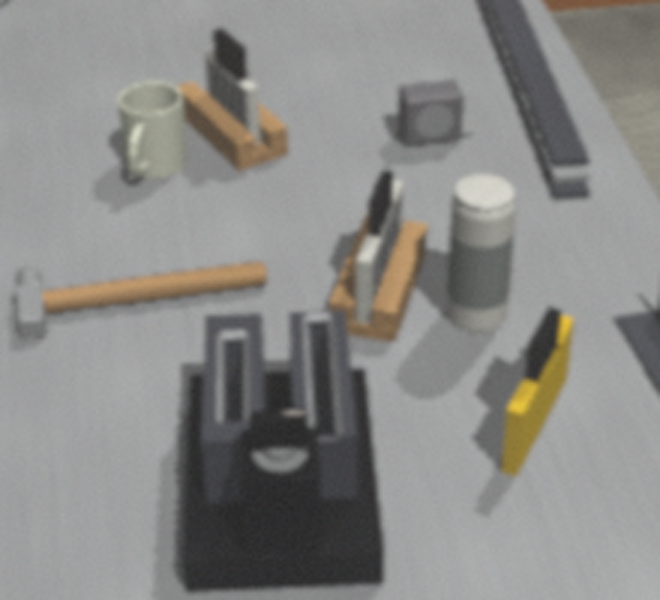

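The crop, with full-image pixels in brackets, shows:
- **Long module:** silver slab filling the stand beside the spray can (332,181).
- **Short module:** silver slab in the stand beside the mug (219,203).
- **Decoy:** the yellow look-alike at (407,159), to be left alone.
- **Bays:** the long slot is the far one (411,220) and the short slot the near one (405,246). The key is at (450,242).

Next are coarse positions.

```bash
python3 - <<'E'
from h import *
c,P=campose("top")
f=lambda x,y:(180+(x+.5)/ (800/300)-.5,130+(y+.5)/(400/150)-.5)
for n,a,b,z in [("long slab",(350,102),(458,162),89),("longtab",(382,112),(428,138),129),("short slab",(58,210),(148,186),89),("shorttab",(68,195),(124,184),129),("lslot",(543,218),(690,258),110),("sslot",(547,297),(652,323),110)]:
    q=onz(c,P,[f(*a),f(*b)],z); d=q[1]-q[0]
    print(n,q.mean(0),np.hypot(*d[:2]),np.degrees(np.arctan2(d[1],d[0])))
print("key",onz(c,P,[f(724,293)],165),"can",onz(c,P,[f(467,42)],150),"mug",onz(c,P,[f(122,288)],85))
E
```

```text
long slab [611.54 -17.61  89.  ] 135.44962721182716 -112.22926143788187
longtab [609.09 -18.42 129.  ] 56.12294187076683 -112.69262706531237
short slab [495.82 294.26  89.  ] 99.37241185209436 -67.02133840798184
shorttab [497.48 292.51 129.  ] 59.110451149814146 -70.9645156640824
lslot [ 521.9  -254.12  110.  ] 158.60588215861569 -97.93696888308759
sslot [ 444.22 -243.72  110.  ] 111.30486595322265 -96.39655401923926
key [[ 471.04 -355.13  165.  ]] can [[701.66 -71.88 150.  ]] mug [[403.01 257.82  85.  ]]
```

Emit:
apply_moves --motion '[[[1,34,29,7,0,0,7],[1,34,29,7,0,0,7],[1,34,29,7,0,0,7],[1,34,29,7,0,0,7],[1,34,29,7,0,0,7],[1,34,29,7,0,0,7],[1,34,29,7,0,0,7],[1,34,29,7,0,0,7],[1,30,25,0,0,0,7],[1,0,0,0,0,0,0],[1,0,0,0,0,0,0]]]'

```text
time_s: 1.25
ee_pos: [476.2, -253.4, 282.0]
orientation: [-2.346, -2.077, 0.008]
force: [-0.5, -0.6, -0.3]
width: 85.6
```

```bash
python3 - <<'E'
from h import *
s=ctrl.sense(); im=ctrl.capture("wrist"); cv2.imwrite("pics/w1.png",im)
print(s["time_s"],s["ee_pos"],s["orientation"],s["joint_vel"]); np.save("s1.npy",np.r_[s["ee_pos"],s["orientation"]])
E
```

```text
1.25 [ 476.18 -253.36  282.  ] [-2.35 -2.08  0.01] [ 0.03  0.01  0.    0.02 -0.   -0.01]
```

View pics/w1.png

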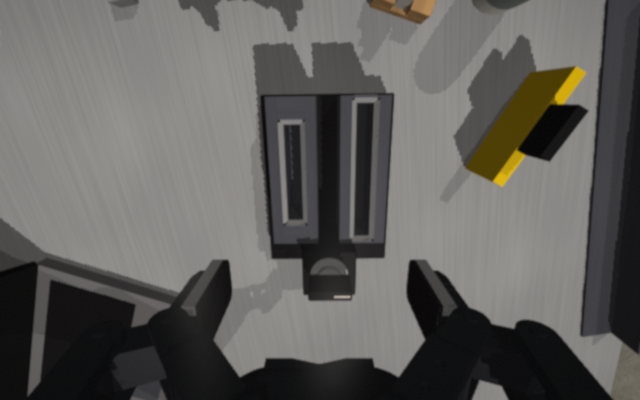

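The wrist view shows the short slot at about (292,172) and the long slot at about (365,168). The key tower is at (330,275) and the yellow decoy at (530,125). I'll measure the slots now.

```bash
python3 - <<'E'
from h import *
a=np.load("s1.npy"); s=dict(ee_pos=a[:3],orientation=a[3:])
im=cv2.imread("pics/w1.png"); c,P=campose("wrist",s)
g=cv2.cvtColor(im,cv2.COLOR_BGR2GRAY)
m=np.zeros_like(g); roi=(slice(85,248),slice(264,392)); m[roi]=((g[roi]>105)*255)
cs,_=cv2.findContours(m,cv2.RETR_EXTERNAL,cv2.CHAIN_APPROX_NONE)
for k in cs:
    if cv2.contourArea(k)<500: continue
    q=onz(c,P,k[:,0,:],110.)[:,:2].astype(np.float32)
    r=cv2.minAreaRect(q); b=cv2.boxPoints(r)
    e=b[1]-b[0];e2=b[2]-b[1]; L=e if np.hypot(*e)>np.hypot(*e2) else e2
    print(cv2.boundingRect(k),r[0],r[1],np.degrees(np.arctan2(L[1],L[0])), "yaw q1-q6")
v=im[70:320,240:420]; cv2.imwrite("pics/w1c.png",cv2.resize(v,None,fx=2.4,fy=2.4,interpolation=cv2.INTER_CUBIC))
M=R.from_rotvec(s["orientation"]).as_matrix(); print(np.degrees(np.arctan2(M[1,1],M[0,1])),M[:,2])
E
```

```text
-6.941181462560995 [-0.01  0.   -1.  ]
```

View pics/w1c.png

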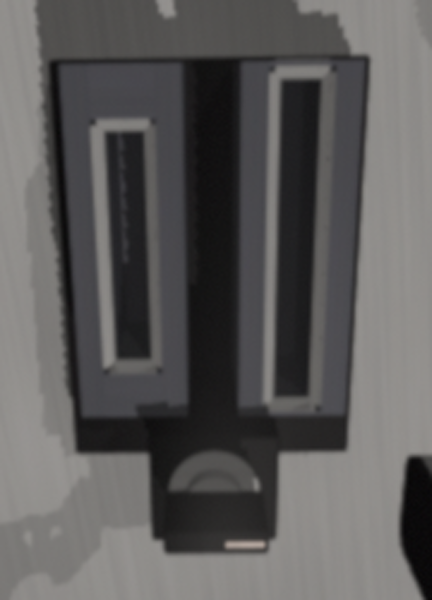

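```bash
cat >> h.py <<'E'
def rects(im,s,roi,thr,z,minL=60):
    c,P=campose("wrist",s); g=cv2.cvtColor(im,cv2.COLOR_BGR2GRAY); y0,y1,x0,x1=roi
    m=np.zeros_like(g); m[y0:y1,x0:x1]=(g[y0:y1,x0:x1]>thr)*255
    m=cv2.morphologyEx(m,cv2.MORPH_CLOSE,np.ones((3,3)))
    cs,_=cv2.findContours(m,cv2.RETR_EXTERNAL,cv2.CHAIN_APPROX_NONE); out=[]
    for k in cs:
        q=onz(c,P,k[:,0,:],z)[:,:2].astype(np.float32); r=cv2.minAreaRect(q)
        if max(r[1])<minL: continue
        b=cv2.boxPoints(r); e=b[1]-b[0];e2=b[2]-b[1]; L=e if np.hypot(*e)>np.hypot(*e2) else e2
        out.append((cv2.boundingRect(k),np.array(r[0]),np.array(r[1]),(np.degrees(np.arctan2(L[1],L[0])))%180))
    return out
E
python3 - <<'E'
from h import *
a=np.load("s1.npy"); s=dict(ee_pos=a[:3],orientation=a[3:]); im=cv2.imread("pics/w1.png")
g=cv2.cvtColor(im,cv2.COLOR_BGR2GRAY); print(g[170,264:392])
for t in (75,85,95):
  for r in rects(im,s,(98,242,268,388),t,110.): print(t,*r)
E
```

```text
[ 58  38  20  12  28  55  68  72  73  72  72  72  71  71  71  86 115 131
 134 132 124  98  62  40  35  36  42  54  54  43  34  32  32  31  30  32
  42  68  89  95  95  90  82  76  75  73  73  74  73  72  72  70  63  49
  35  31  28  22  20  19  18  18  19  18  19  19  20  20  20  21  20  20
  23  28  33  47  64  73  76  75  75  75  76  75  74  77  93 119 131 131
 121  87  50  35  34  34  33  34  33  32  30  28  27  27  28  26  46  79
  95  98  97  95  90  82  77  76  76  75  75  75  74  73  70  62  52  77
 118 138]
75 (276, 118, 35, 109) [ 448.17 -245.43] [116.54  32.46] 83.591194
75 (341, 98, 47, 144) [ 523.08 -254.28] [154.02  51.89] 84.31526
85 (277, 119, 31, 107) [ 446.54 -245.11] [114.49  28.14] 83.99242
85 (349, 98, 31, 144) [ 520.07 -253.82] [153.64  28.6 ] 84.308624
95 (277, 119, 30, 106) [ 446.41 -244.49] [113.18  26.8 ] 83.80956
95 (349, 98, 28, 143) [ 519.86 -253.12] [152.19  26.96] 84.008415
```

Both slots agree with the given sizes:

| | Position (x, y) | Measured size | Expected |
|---|---|---|---|
| Long slot | (520, -254) | 153.6 × 28.6 | 154 × 27 |
| Short slot | (446.5, -245) | 114.5 × 28.1 | 114 × 27 |

They are 74.06 apart against the specified 74. The unit's yaw is about -6.3°. Now I'll look at the long module.

Emit:
apply_moves --motion '[[[0.7,22,39,-5,0,0,-2.6],[0.7,22,39,-8,0,0,-2.6],[0.7,22,39,-8,0,0,-2.6],[0.7,22,39,-8,0,0,-2.6],[0.7,22,39,-8,0,0,-2.6],[0.7,22,39,-8,0,0,-2.6],[0.7,0,0,0,0,0,0],[0.7,0,0,0,0,0,0]]]'

```text
time_s: 2.1
ee_pos: [605.4, -25.0, 232.7]
orientation: [-2.642, -1.683, 0.017]
force: [-0.1, -0.1, 0.7]
width: 59.7
```

```bash
python3 - <<'E'
from h import *
s=ctrl.sense(); im=ctrl.capture("wrist"); cv2.imwrite("pics/w2.png",im)
print(s["time_s"],s["ee_pos"],s["orientation"]); np.save("s2.npy",np.r_[s["ee_pos"],s["orientation"]])
E
```

```text
2.1 [605.41 -25.01 232.72] [-2.64 -1.68  0.02]
```

View pics/w2.png

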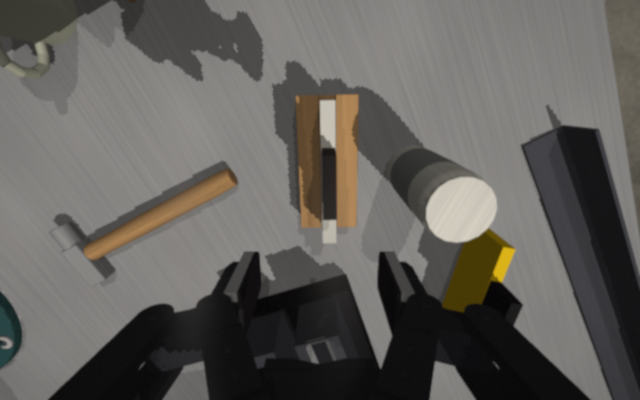

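```bash
cat >> h.py <<'E'
def measmod(im,s,x0,x1,y0,y1,zs=89.,zt=129.):
    """slab bright pixels (z=zs) and tab dark pixels (z=zt) in a box"""
    c,P=campose("wrist",s); g=cv2.cvtColor(im,cv2.COLOR_BGR2GRAY)
    hsv=cv2.cvtColor(im,cv2.COLOR_BGR2HSV)
    for nm,mask,z in(("slab",(g>150)&(hsv[...,1]<60),zs),("tab",g<45,zt)):
        m=np.zeros_like(g); m[y0:y1,x0:x1]=mask[y0:y1,x0:x1]*255
        n,l,st,_=cv2.connectedComponentsWithStats(m)
        keep=[i for i in range(1,n) if st[i,4]>60]; print(nm,[st[i].tolist() for i in keep])
        if not keep: continue
        pts=np.argwhere(np.isin(l,keep))[:,::-1]
        q=onz(c,P,pts,z)[:,:2].astype(np.float32); r=cv2.minAreaRect(q)
        b=cv2.boxPoints(r); e=b[1]-b[0];e2=b[2]-b[1]; L=e if np.hypot(*e)>np.hypot(*e2) else e2
        print(nm,"centre",np.array(r[0]),"size",np.array(r[1]),"ang",np.degrees(np.arctan2(L[1],L[0]))%180)
def toolyaw(s):
    M=R.from_rotvec(s["orientation"]).as_matrix(); return np.degrees(np.arctan2(M[1,1],M[0,1])),M[:,2]
E
python3 - <<'E'
from h import *
a=np.load("s2.npy"); s=dict(ee_pos=a[:3],orientation=a[3:]); im=cv2.imread("pics/w2.png")
measmod(im,s,318,339,90,250); print(toolyaw(s))
cv2.imwrite("pics/w2c.png",cv2.resize(im[80:260,270:390],None,fx=3.3,fy=3.3,interpolation=cv2.INTER_CUBIC))
E
```

```text
slab [[320, 100, 16, 47, 638], [322, 220, 15, 24, 307]]
slab centre [614.72 -20.09] size [140.7  14.3] ang 66.36783
tab [[322, 149, 13, 69, 814]]
tab centre [615.83 -16.29] size [58.75  9.8 ] ang 65.85235
(np.float64(-25.009119514010706), array([-0.01,  0.  , -1.  ]))
```

View pics/w2c.png

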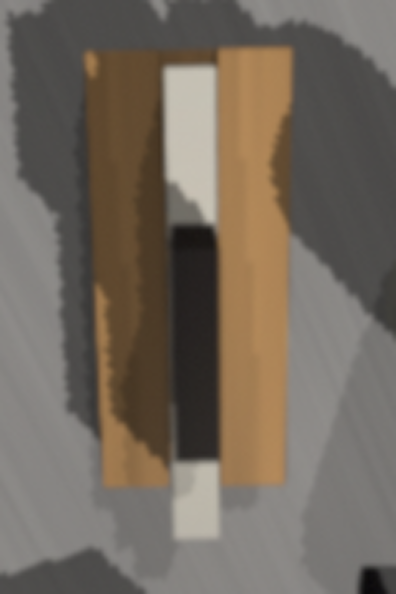

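The enlarged crop confirms the silver long module, white slab with a black tab at about (328,183). It measures 140.7 × 14.3, centred at (614.7,-20.1), with its long axis at 66.2°. Descending now.

Emit:
apply_moves --motion '[[[0.6,5,2.5,-20,0,-0.6,1.2],[0.6,4.3,2.4,-30,0,0,0],[0.6,0,0,-30,0,0,0],[0.6,0,0,-25,0,0,0],[0.6,0,0,0,0,0,0]]]'

```text
time_s: 2.65
ee_pos: [612.8, -31.7, 129.1]
orientation: [2.642, 1.694, 0.004]
force: [-1.4, 0.2, -0.5]
width: 51.4
```

```bash
python3 - <<'E'
from h import *
s=ctrl.sense(); print(s["time_s"],s["ee_pos"],toolyaw(s),s["width"],s["force"])
im=ctrl.capture("wrist"); cv2.imwrite("pics/w3.png",im)
E
```

```text
2.65 [612.8  -31.72 129.14] (np.float64(-24.6643356799245), array([ 0., -0., -1.])) 51.39339162346774 [-1.36  0.24 -0.52]
```

View pics/w3.png

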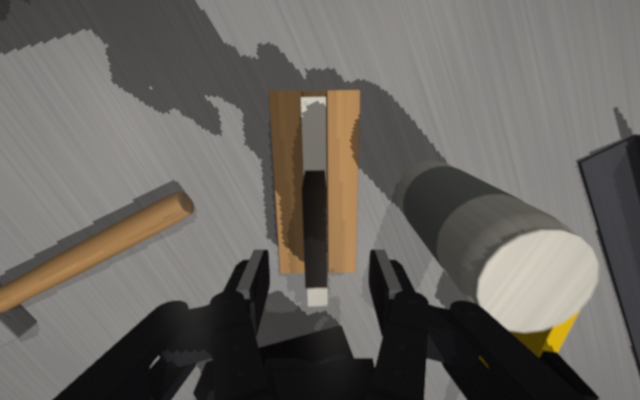

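```bash
python3 - <<'E'
from h import *
s=ctrl.sense(); im=cv2.imread("pics/w3.png"); print(s["time_s"],s["ee_pos"],s["joint_vel"])
measmod(im,s,298,330,90,310); c,P=campose("wrist",s)
print(proj(c,P,[[614.7,-20.1,89]]), onz(c,P,[[314,98],[317,305]],89))
E
```

```text
2.7 [614.03 -32.1  131.61] [ 0.01 -0.02 -0.07  0.01  0.    0.  ]
slab [[301, 97, 25, 15, 208], [307, 289, 21, 18, 349]]
slab centre [616.06 -21.88] size [142.77  14.32] ang 66.13935
tab [[302, 171, 24, 116, 2485]]
tab centre [617.43 -17.38] size [64.83 11.65] ang 65.64174
[[312.28 211.75]] [[645.17  42.59  89.  ]
 [587.39 -86.38  89.  ]]
```

Emit:
apply_moves --motion '[[[0.6,1.5,11,0,0,0,0.8],[0.6,0,0,0,0,0,0],[0.6,0,0,0,0,0,0]]]'

```text
time_s: 3.0
ee_pos: [617.8, -22.8, 137.8]
orientation: [2.625, 1.704, 0.019]
force: [0.3, 0.7, 0.0]
width: 51.4
```

```bash
cat > st.py <<'E'
from h import *
s=ctrl.sense(); print(s["time_s"],s["ee_pos"],toolyaw(s),"w",s["width"],"F",s["force"],"T",s["wrist_torque"])
print("q",s["qpos"],"v",s["joint_vel"])
E
python3 st.py
```

```text
3.0 [617.84 -22.85 137.79] (np.float64(-24.00910986509063), array([ 0.02, -0.  , -1.  ])) w 51.44948085463187 F [0.29 0.66 0.01] T [ 0.05 -0.    0.  ]
q [-0.13  0.26  1.36 -0.    1.51  0.29] v [ 0.01 -0.01 -0.02  0.01  0.01  0.  ]
```

Emit:
apply_moves --motion '[[[0.6,-2.5,2,-10,0,1,0],[0.6,0,0,-10,0,0,0],[0.6,0,0,-10,0,0,0]]]'

```text
time_s: 3.3
ee_pos: [617.7, -20.6, 110.9]
orientation: [2.628, 1.708, 0.006]
force: [0.5, 0.4, 0.1]
width: 51.1
```

```bash
python3 st.py
```

```text
3.3 [617.71 -20.6  110.86] (np.float64(-23.96432898966045), array([ 0.01, -0.  , -1.  ])) w 51.099084040213015 F [0.47 0.36 0.12] T [-0.02 -0.    0.02]
q [-0.12  0.28  1.38 -0.    1.47  0.3 ] v [ 0.    0.07  0.14  0.   -0.2   0.  ]
```

Emit:
apply_moves --motion '[[[0.6,-2,0,-7,0,0.3,0],[0.6,-0.5,0,-6,0,0,0],[0.6,0,0,0,0,0,0]]]'

```text
time_s: 3.6
ee_pos: [612.8, -20.2, 92.5]
orientation: [-2.634, -1.712, 0.011]
force: [0.1, -0.6, 0.1]
width: 51.2
```

```bash
python3 st.py
```

```text
3.6 [612.79 -20.18  92.49] (np.float64(-23.944546914489187), array([-0.01, -0.  , -1.  ])) w 51.18392852531085 F [ 0.1  -0.57  0.13] T [ 0.02 -0.02  0.05]
q [-0.12  0.29  1.41 -0.    1.45  0.3 ] v [-0.    0.   -0.01  0.   -0.    0.  ]
```

Emit:
apply_moves --motion '[[[0.6,2.5,-0.5,3,0,-0.5,0],[0.4,0,0,0,0,0,0],[0.2,0,0,0,0,0,0]]]' --squeeze 60

```text
time_s: 3.9
ee_pos: [615.6, -20.8, 95.8]
orientation: [2.63, 1.709, 0.002]
force: [0.9, -0.7, -0.1]
width: 22.5
```

```bash
python3 st.py
```

```text
3.9 [615.63 -20.84  95.76] (np.float64(-23.951383769722696), array([ 0., -0., -1.])) w 22.53386563395055 F [ 0.9  -0.73 -0.1 ] T [-0.03  0.02  0.  ]
q [-0.12  0.29  1.4  -0.    1.44  0.29] v [-0.   -0.01 -0.01 -0.   -0.   -0.  ]
```

Well aligned, so I'm closing the jaws.

Emit:
apply_moves --motion '[[[0.1,0,0,0,0,0,0],[0,0,0,0,0,0,0],[0,0,0,0,0,0,0],[0,0,0,0,0,0,0]]]' --squeeze 60

```text
time_s: 4.3
ee_pos: [615.8, -20.8, 96.4]
orientation: [2.629, 1.709, 0.003]
force: [-0.1, 0.6, -1.0]
width: 11.0
```

```bash
python3 st.py
```

```text
4.3 [615.81 -20.84  96.37] (np.float64(-23.95003307990429), array([ 0., -0., -1.])) w 11.012864997833685 F [-0.11  0.58 -1.01] T [-0.01 -0.01 -0.  ]
q [-0.12  0.29  1.4  -0.    1.44  0.29] v [ 0. -0.  0.  0. -0.  0.]
```

Emit:
apply_moves --motion '[[[0,0,0,5,0,0,0],[0,0,0,10,0,0,0],[0,0,0,15,0,0,0],[0,0,0,25,0,0,0],[0,0,0,30,0,0,0],[0,0,0,25,0,0,0],[0,0,0,10,0,0,0]]]'

```text
time_s: 5.0
ee_pos: [611.9, -20.5, 219.3]
orientation: [-2.634, -1.712, 0.009]
force: [0.9, -0.1, -4.5]
width: 11.2
```

```bash
python3 st.py
```

```text
5.0 [611.95 -20.52 219.27] (np.float64(-23.957243932304888), array([-0.01, -0.  , -1.  ])) w 11.178818422660985 F [ 0.89 -0.14 -4.47] T [-0.   -0.08  0.04]
q [-0.12  0.23  1.23 -0.    1.69  0.29] v [ 0.   -0.02 -0.16 -0.    0.2  -0.  ]
```

Emit:
apply_moves --motion '[[[0,-8,-20,3,0,-0.5,2],[0,-15,-38,3,0,0,3],[0,-16,-40,0,0,0,3],[0,-16,-40,0,0,0,3],[0,-16,-40,0,0,0,3],[0,-15,-38,0,0,0,2.5],[0,-7,-18,0,0,0,1.5],[0,0,0,0,0,0,0]]]'

```text
time_s: 5.8
ee_pos: [513.7, -259.9, 229.8]
orientation: [2.312, 2.121, 0.009]
force: [0.9, 0.3, -4.5]
width: 11.3
```

```bash
python3 - <<'E'
from h import *
s=ctrl.sense(); print(s["time_s"],s["ee_pos"],toolyaw(s),s["force"],s["joint_vel"])
im=ctrl.capture("wrist"); cv2.imwrite("pics/w4.png",im); np.save("s4.npy",np.r_[s["ee_pos"],s["orientation"]])
cv2.imwrite("pics/sd4.png",ctrl.capture("side"))
E
```

```text
5.8 [ 513.7  -259.86  229.83] (np.float64(-4.940726451963611), array([ 0.01,  0.  , -1.  ])) [ 0.92  0.32 -4.51] [-0.   -0.01  0.01  0.03  0.01  0.01]
```

View pics/w4.png

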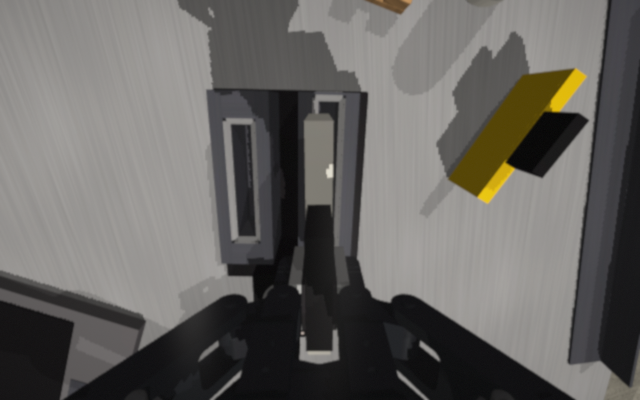

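```bash
python3 - <<'E'
from h import *
a=np.load("s4.npy"); s=dict(ee_pos=a[:3],orientation=a[3:]); im=cv2.imread("pics/w4.png"); c,P=campose("wrist",s)
for t in (85,95):
  for r in rects(im,s,(112,246,220,264),t,110.): print(t,*r)
g=cv2.cvtColor(im,cv2.COLOR_BGR2GRAY)
print(g[100:130,318]); print(g[340:375,318]); print("row150",g[150,295:360]); print("row358",g[357,295:345])
print("row105",g[105,305:360])
cv2.imwrite("pics/w4c.png",cv2.resize(im[85:375,200:370],None,fx=2,fy=2,interpolation=cv2.INTER_CUBIC))
E
```

```text
85 (222, 117, 39, 127) [ 446.64 -245.08] [115.64  28.83] 83.5703
95 (222, 117, 38, 127) [ 446.42 -245.19] [115.04  27.55] 83.70396
[132 119 109 106 107 108 108 108 109 108 105 102 101  98  97  98  98  98
  98 100 108 119 125 126 125 126 125 125 126 125]
[ 32  32  31  31  31  30  30  31  31  39  81 136 165 170 159 148 143 142
 142 142 141 141 133 103  58  29  25  24  23  23  23  24  23  22  24]
row150 [ 11  14  17  29  34  34  35  37  54  90 115 124 124 125 125 125 125 126
 125 125 125 125 125 125 125 125 124 125 125 125 125 124 125 124 125 125
 124 116  83  49  39  60  92 104 106 106 105 102  92  84  83  83  83  82
  82  81  82  81  81  80  77  65  49  40  37]
row358 [ 15  16  19  52 104 137 147 149 149 147 145 145 145 145 145 146 145 144
 144 142 141 141 142 142 142 142 142 141 142 141 141 141 140 139 139 138
 137 138 140 142 142 141 136 112  72  37  26  25  25  25]
row105 [ 45  45  46  47  47  46  53  71  93 124 137 140 134 108  76  50  38  37
  37  37  37  37  37  37  38  37  37  36  38  37  34  31  37  63  92 103
 104 102  98  97  90  83  80  79  79  80  79  78  79  79  80  80  78  73
  58]
```

View pics/w4c.png

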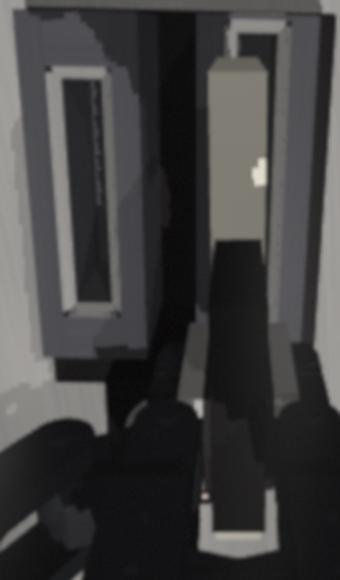

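View pics/sd4.png

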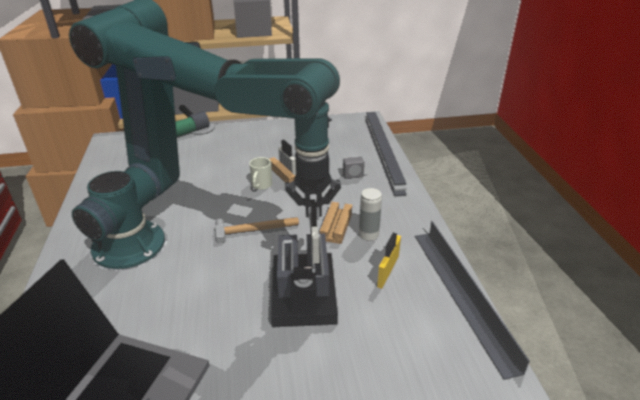

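```bash
python3 - <<'E'
from h import *
a=np.load("s4.npy"); s=dict(ee_pos=a[:3],orientation=a[3:]); c,P=campose("wrist",s)
q=onz(c,P,[[304,150],[333,150],[298.5,357],[338.5,357],[318,120.5],[318,363]],222.4); print(q)
m1=(q[0]+q[1])/2;m2=(q[2]+q[3])/2;d=m1-m2
print("widths",np.linalg.norm(q[0]-q[1]),np.linalg.norm(q[2]-q[3]),"len",np.linalg.norm(q[4]-q[5]),"ang",np.degrees(np.arctan2(d[1],d[0])))
ctr=(q[4]+q[5])/2; print(m1,m2,ctr)
M=R.from_rotvec(s["orientation"]).as_matrix(); print("in tool",M.T@(ctr-s["ee_pos"]),M.T@(m1-s["ee_pos"]),M.T@(m2-s["ee_pos"]))
E
```

```text
[[ 510.75 -202.59  222.4 ]
 [ 524.92 -203.83  222.4 ]
 [ 494.19 -330.37  222.4 ]
 [ 519.01 -332.65  222.4 ]
 [ 518.82 -189.21  222.4 ]
 [ 505.86 -336.24  222.4 ]]
widths 14.231606859920005 24.921888344485016 len 147.5999098307662 ang 84.99482112184585
[ 517.83 -203.21  222.4 ] [ 506.6  -331.51  222.4 ] [ 512.34 -262.73  222.4 ]
in tool [-2.98 -1.16  7.41] [56.79 -0.81  7.52] [-72.01  -0.96   7.3 ]
```

```bash
python3 - <<'E'
from h import *
a=np.load("s4.npy"); s=dict(ee_pos=a[:3],orientation=a[3:]); c,P=campose("wrist",s)
print(onz(c,P,[[298.5,357],[338.5,357],[318,363],[318,352]],110))
M=R.from_rotvec(s["orientation"]).as_matrix()
for x in (70,71,-69,-70): print(x,proj(c,P,(s["ee_pos"]+M@np.array([x,0,7.4]))))
for x in (28,-28): print(x,proj(c,P,(s["ee_pos"]+M@np.array([x,0,-32.6]))))
E
```

```text
[[ 475.45 -442.84  110.  ]
 [ 518.77 -446.83  110.  ]
 [ 495.83 -453.09  110.  ]
 [ 497.16 -437.96  110.  ]]
70 [[320.18 122.29]]
71 [[320.18 120.12]]
-69 [[320.05 353.05]]
-70 [[320.05 354.33]]
28 [[320.38 238.81]]
-28 [[320.28 350.93]]
```

Emit:
apply_moves --motion '[[[0,4,2.5,-3,0,0.6,-1.3],[0,3.2,2.5,-5,0,0,0],[0,0,0,-4,0,0,0],[0,0,0,0,0,0,0]]]'

```text
time_s: 6.3
ee_pos: [523.7, -247.6, 217.0]
orientation: [-2.326, -2.102, -0.002]
force: [-0.6, 0.3, -5.0]
width: 10.9
```

```bash
python3 st.py
```

```text
6.3 [ 523.72 -247.6   216.98] (np.float64(-5.803135239854658), array([-0.  ,  0.01, -1.  ])) w 10.898762204451181 F [-0.62  0.35 -5.02] T [0.   0.   0.02]
q [-0.54  0.16  1.32  0.    1.67 -0.44] v [ 0.02 -0.   -0.    0.01  0.    0.  ]
```

Emit:
apply_moves --motion '[[[0,-2.8,-7,0,-0.4,0,-0.5],[0,0,0,0,0,0,0],[0,0,0,0,0,0,0]]]'

```text
time_s: 6.6
ee_pos: [520.8, -254.2, 216.9]
orientation: [-2.338, -2.097, 0.006]
force: [0.6, 0.2, -4.5]
width: 11.3
```

```bash
python3 st.py
```

```text
6.6 [ 520.81 -254.16  216.92] (np.float64(-6.233266559758962), array([-0., -0., -1.])) w 11.333988298995202 F [ 0.64  0.21 -4.45] T [0.08 0.02 0.02]
q [-0.55  0.16  1.32 -0.    1.66 -0.44] v [-0.01 -0.    0.   -0.01 -0.    0.  ]
```

Aligned at (520.8,-254.2), yaw -6.2°. I'll lower to just above the mouth and check.

Emit:
apply_moves --motion '[[[0,0,-0.5,-6,0,0,0],[0,0,0,-6,0,0,0],[0,0,0,-6,0,0,0]]]'

```text
time_s: 6.9
ee_pos: [521.2, -255.4, 199.3]
orientation: [2.338, 2.095, -0.004]
force: [0.5, -0.2, -4.2]
width: 11.3
```

```bash
python3 - <<'E'
import st
from h import *
im=ctrl.capture("wrist"); cv2.imwrite("pics/w5.png",im)
cv2.imwrite("pics/w5c.png",cv2.resize(im[60:380,200:440],None,fx=1.85,fy=1.85,interpolation=cv2.INTER_CUBIC))
E
```

```text
6.9 [ 521.18 -255.42  199.31] (np.float64(-6.272428568258175), array([-0., -0., -1.])) w 11.272650895872975 F [ 0.49 -0.16 -4.16] T [-0.04  0.02 -0.07]
q [-0.55  0.16  1.35 -0.    1.63 -0.44] v [-0.    0.02  0.11  0.   -0.13 -0.  ]
```

View pics/w5c.png

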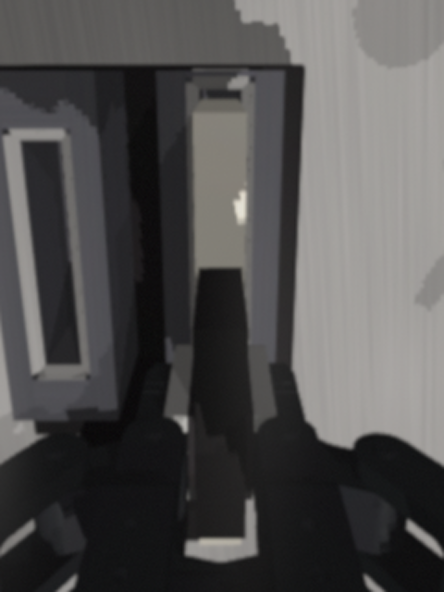

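Emit:
apply_moves --motion '[[[0,-0.2,0,-5,0,0,0],[0,0,0,-5,0,0,0],[0,0,0,-4,0,0,0],[0,0,0,-4,0,0,0]]]'

```text
time_s: 7.35
ee_pos: [520.3, -255.0, 177.7]
orientation: [-2.339, -2.096, 0.006]
force: [-0.2, 0.2, -3.8]
width: 11.3
```

```bash
python3 st.py
```

```text
7.35 [ 520.33 -255.    177.71] (np.float64(-6.269074107152581), array([-0., -0., -1.])) w 11.345812607726373 F [-0.21  0.24 -3.77] T [ 0.04 -0.02  0.01]
q [-0.55  0.17  1.38 -0.    1.59 -0.44] v [ 0.    0.02  0.07  0.   -0.09 -0.  ]
```

Emit:
apply_moves --motion '[[[0,0,0,-4,0,0,0],[0,0,0,-4,0,0,0],[0,0,0,-4,0,0,0],[0,0,0,-4,0,0,0]]]'

```text
time_s: 7.75
ee_pos: [520.4, -255.0, 160.3]
orientation: [-2.339, -2.096, 0.006]
force: [-0.3, 0.2, -4.3]
width: 11.0
```

```bash
python3 st.py
```

```text
7.75 [ 520.36 -254.96  160.29] (np.float64(-6.264712848205377), array([-0., -0., -1.])) w 10.992176360275941 F [-0.28  0.15 -4.26] T [-0.03  0.02 -0.04]
q [-0.55  0.18  1.41 -0.    1.56 -0.44] v [ 0.    0.02  0.06 -0.   -0.08  0.  ]
```

Emit:
apply_moves --motion '[[[0,0,0,-4,0,0,0],[0,0,0,-4,0,0,0],[0,0,0,-4,0,0,0],[0,0,0,-4,0,0,0],[0,0,0,-2.5,0,0,0]]]'

```text
time_s: 8.25
ee_pos: [520.4, -254.9, 139.9]
orientation: [-2.339, -2.096, 0.006]
force: [0.1, -0.1, -4.2]
width: 11.0
```

```bash
python3 st.py
```

```text
8.25 [ 520.35 -254.94  139.91] (np.float64(-6.265170229349291), array([-0., -0., -1.])) w 11.011284557992717 F [ 0.08 -0.1  -4.2 ] T [ 0.02 -0.03 -0.06]
q [-0.55  0.19  1.44 -0.    1.52 -0.44] v [-0.    0.01  0.03 -0.   -0.05 -0.  ]
```

Expected contact is at about z = 132.4, so I'll take smaller steps from here.

Emit:
apply_moves --motion '[[[0,0,0,-2,0,0,0],[0,0,0,-2,0,0,0],[0,0,0,-1,0,0,0],[0,0,0,-1,0,0,0]]]'

```text
time_s: 8.65
ee_pos: [520.4, -254.9, 133.3]
orientation: [-2.339, -2.096, 0.006]
force: [-0.6, -0.1, -4.1]
width: 11.4
```

```bash
python3 st.py
```

```text
8.65 [ 520.35 -254.95  133.33] (np.float64(-6.264657259111017), array([-0., -0., -1.])) w 11.37865809108632 F [-0.57 -0.12 -4.1 ] T [ 0.03 -0.01 -0.02]
q [-0.55  0.19  1.45 -0.    1.5  -0.44] v [-0.    0.01  0.02 -0.   -0.02 -0.  ]
```

Emit:
apply_moves --motion '[[[0,0,0,-0.7,0,0,0],[0,0,0,-0.7,0,0,0],[0,0,0,0,0,0,0]]]'

```text
time_s: 8.95
ee_pos: [520.4, -255.1, 132.5]
orientation: [-2.339, -2.096, 0.006]
force: [0.6, -0.5, -3.9]
width: 11.5
```

```bash
python3 st.py
```

```text
8.95 [ 520.45 -255.08  132.55] (np.float64(-6.269957984006285), array([-0., -0., -1.])) w 11.539441008969751 F [ 0.56 -0.45 -3.9 ] T [-0.01 -0.01 -0.03]
q [-0.55  0.19  1.45 -0.    1.5  -0.44] v [ 0. -0. -0. -0.  0. -0.]
```

Emit:
apply_moves --motion '[[[0,0,0,-0.7,0,0,0],[0,0,0,-0.7,0,0,0],[0,0,0,0,0,0,0]]]'

```text
time_s: 9.25
ee_pos: [520.6, -255.2, 132.5]
orientation: [2.339, 2.096, -0.005]
force: [0.2, -0.1, -3.6]
width: 11.3
```

```bash
python3 st.py
```

```text
9.25 [ 520.58 -255.23  132.45] (np.float64(-6.272023176087595), array([-0., -0., -1.])) w 11.29544033135756 F [ 0.22 -0.12 -3.57] T [ 0.06  0.03 -0.04]
q [-0.55  0.19  1.45 -0.    1.5  -0.44] v [ 0. -0. -0.  0.  0.  0.]
```

Emit:
apply_moves --motion '[[[0,0,0,-1.5,0,0,0],[0,0,0,-1.5,0,0,0]]]'

```text
time_s: 9.45
ee_pos: [520.7, -255.4, 132.4]
orientation: [2.338, 2.095, -0.005]
force: [-3.5, 1.4, 5.7]
width: 11.3
```

```bash
python3 st.py
```

```text
9.45 [ 520.74 -255.36  132.36] (np.float64(-6.266176201441308), array([-0., -0., -1.])) w 11.280493052795288 F [-3.54  1.36  5.74] T [ 0.51  0.79 -0.02]
q [-0.55  0.19  1.45 -0.    1.5  -0.44] v [ 0.   -0.    0.    0.   -0.01  0.  ]
```

The floor contact is at z = 132.4, exactly as predicted, with about 10 N of push. Releasing now.

Emit:
apply_moves --motion '[[[0.2,0,0,0,0,0,0],[0.35,0,0,0,0,0,0],[0.5,0,0,0,0,0,0],[0.5,0,0,5,0,0,0],[0.5,0,0,15,0,0,0],[0.5,0,0,30,0,0,0],[0.5,0,0,40,0,0,0],[0.5,0,0,20,0,0,0],[0.5,0,0,0,0,0,0]]]'

```text
time_s: 10.35
ee_pos: [521.8, -255.9, 250.4]
orientation: [2.333, 2.091, -0.001]
force: [0.2, 0.2, 0.4]
width: 42.5
```

```bash
python3 - <<'E'
import st
from h import *
im=ctrl.capture("wrist"); cv2.imwrite("pics/w6.png",im)
E
```

```text
10.35 [ 521.79 -255.89  250.35] (np.float64(-6.2696727799151235), array([ 0.01, -0.01, -1.  ])) w 42.54346085281471 F [0.22 0.19 0.37] T [ 0.05 -0.01  0.03]
q [-0.55  0.15  1.27 -0.    1.72 -0.44] v [-0. -0.  0. -0. -0. -0.]
```

View pics/w6.png

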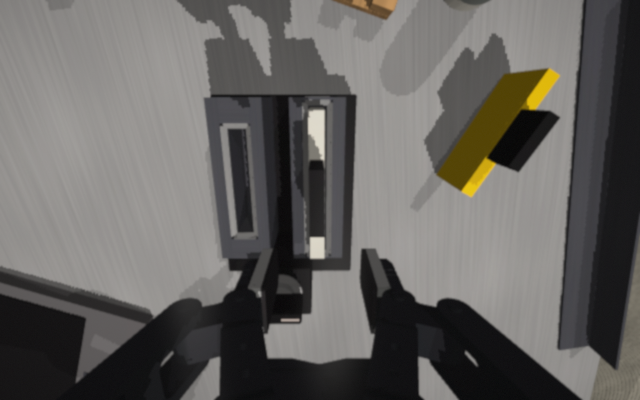

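The long module at (317,180) stands upright and sunk in its slot. On to the short module.

Emit:
apply_moves --motion '[[[0.6,-1,25,0,0,0,1],[0.6,-2,45,0,0,0,2.4],[0.6,-2,49,0,0,0,2.4],[0.6,-2,49,0,0,0,2.4],[0.6,-2,49,0,0,0,2.4],[0.6,-2,49,0,0,0,2.4],[0.6,-2,49,0,0,0,2.4],[0.6,-2,49,0,0,0,2.4],[0.6,-2,49,0,0,0,2.4],[0.6,-2,49,0,0,0,2.4],[0.6,-2,49,0,0,0,2.4],[0.6,-2,30,0,0,0,1.4]]]'

```text
time_s: 11.6
ee_pos: [487.1, 293.9, 229.0]
orientation: [-1.783, -2.574, 0.031]
force: [0.5, -0.0, -0.2]
width: 50.9
```

Emit:
apply_moves --motion '[[[0.6,0,12,-5,0,0,0],[0.6,0,0,0,0,0,0],[0.6,0,0,0,0,0,0]]]'

```text
time_s: 11.9
ee_pos: [484.5, 308.6, 218.7]
orientation: [-1.773, -2.576, 0.043]
force: [-0.8, -0.3, -0.1]
width: 51.0
```

```bash
python3 - <<'E'
import st
from h import *
s=ctrl.sense(); np.save("s7.npy",np.r_[s["ee_pos"],s["orientation"]])
im=ctrl.capture("wrist"); cv2.imwrite("pics/w7.png",im)
E
```

```text
11.9 [484.47 308.57 218.68] (np.float64(20.90332577813706), array([-0.03, -0.01, -1.  ])) w 51.02355233431644 F [-0.76 -0.32 -0.11] T [ 0.02  0.01 -0.03]
q [ 0.47  0.17  1.31 -0.    1.7   0.1 ] v [-0.    0.01  0.02 -0.   -0.    0.  ]
```

View pics/w7.png

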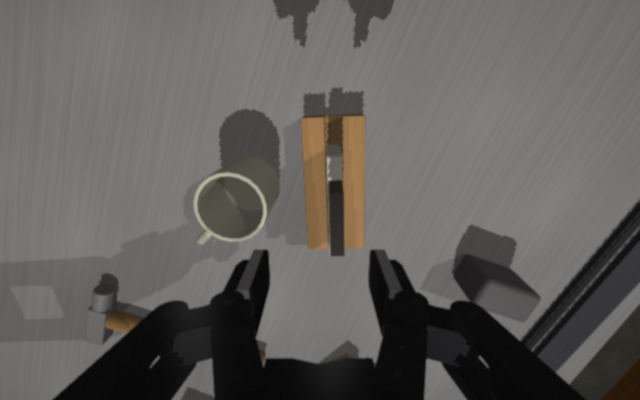

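```bash
python3 - <<'E'
from h import *
a=np.load("s7.npy"); s=dict(ee_pos=a[:3],orientation=a[3:]); im=cv2.imread("pics/w7.png"); c,P=campose("wrist",s)
measmod(im,s,322,350,110,262)
g=cv2.cvtColor(im,cv2.COLOR_BGR2GRAY)
print(g[140:270,336]); print(g[160,318:352]);print(g[215,318:352])
cv2.imwrite("pics/w7c.png",cv2.resize(im[100:270,290:380],None,fx=3.5,fy=3.5,interpolation=cv2.INTER_CUBIC))
E
```

```text
slab []
tab [[330, 181, 13, 47, 486]]
tab centre [493.78 312.26] size [ 9.54 39.11] ang 112.23745
[ 55  55  56  58  62  68  70  73  74  73  74  73  74  74  74  78  89  97
  99  99  99  99  99  99  99  99  99  99  99  99  99  99 100  99  99  99
 100  99  98  90  66  40  29  29  29  30  29  30  29  31  30  30  34  36
  39  39  40  40  41  40  40  41  41  41  42  41  41  41  42  42  43  42
  42  43  43  43  43  43  43  44  43  44  43  45  45  44  44  44  46  46
  46  46  46  46  47  46  47  47  47  47  48  47  48  48  48  49  48  48
  48  48  49  50  49  50  52  69  99 117 122 122 122 122 121 122 121 121
 120 120 120 121]
[112 111 111 110 110 107 100  90 119 159 172 164 131 105  99 100  99  99
  99  99  99  99  99  96  90 106 118 122 122 123 122 122 123 126]
[108 111 112 113 112 113 112 110 102  89  90  71  50  42  43  42  43  42
  43  43  43  43  44  43  46  67 101 117 121 121 122 122 122 122]
```

View pics/w7c.png

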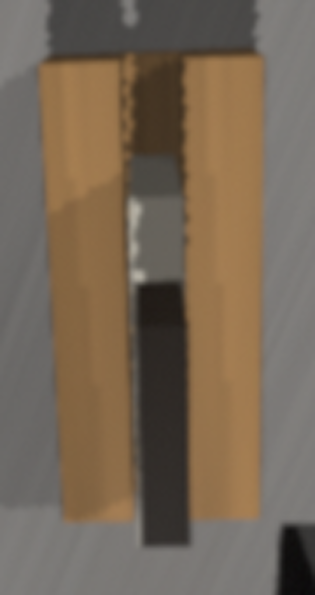

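```bash
python3 - <<'E'
from h import *
a=np.load("s7.npy"); s=dict(ee_pos=a[:3],orientation=a[3:]); c,P=campose("wrist",s)
t=onz(c,P,[[336,192.5],[336,255],[329.3,215],[343,215]],129)
print("tab far/near",t[0],t[1],np.linalg.norm(t[0]-t[1]),"wid",np.linalg.norm(t[2]-t[3])); print("tabctr along",(t[0]+t[1])/2,"lat",(t[2]+t[3])/2)
f=onz(c,P,[[334,156],[334,250]],89); print("slab far",f[0])
# angle from tab right edge and stand edges
im=cv2.imread("pics/w7.png");g=cv2.cvtColor(im,cv2.COLOR_BGR2GRAY).astype(float)
pts=[]
for y in range(196,252,4):
    r=g[y,338:352]; i=np.argmax(np.diff(r)); pts.append((338+i+.5,y))
q=onz(c,P,pts,129); d=np.polyfit(q[:,1],q[:,0],1); print("right edge ang",90-np.degrees(np.arctan(d[0])))
hsv=cv2.cvtColor(im,cv2.COLOR_BGR2HSV); m=((hsv[...,1]>90)&(hsv[...,0]<25)).astype(np.uint8); m[:105]=0;m[262:]=0;m[:,:290]=0;m[:,380:]=0
p=np.argwhere(m)[:,::-1]; print(p.min(0),p.max(0))
L=[];Rr=[]
for y in range(125,245,6):
    x=np.where(m[y])[0]; L.append((x[0],y));Rr.append((x[-1],y))
for E in(L,Rr):
    q=onz(c,P,E,38.); d=np.polyfit(q[:,1],q[:,0],1); print("stand edge ang",90-np.degrees(np.arctan(d[0])),q.mean(0))
u=np.array([np.cos(np.radians(110.5)),np.sin(np.radians(110.5))]);print(f[0][:2]-50*u)
E
```

```text
tab far/near [489.99 321.63 129.  ] [510.67 270.14 129.  ] 55.49590492458 wid 11.098288364777229
tabctr along [500.33 295.88 129.  ] lat [497.21 303.96 129.  ]
slab far [480.97 341.49  89.  ]
right edge ang 112.32669546153336
[301 114] [364 248]
stand edge ang 113.34413622877656 [466.45 293.7   38.  ]
stand edge ang 112.82514822740691 [526.06 317.02  38.  ]
[498.49 294.65]
```

Tab length 55.5 (56 given) and the slab end agree on a centre at (500,295.5), with the long axis at 112.5°. Correcting position and tilt, then descending.

Emit:
apply_moves --motion '[[[0.6,8,-6.5,-20,0.5,-1.5,0.8],[0.6,7.5,-6.5,-25,0,0,0.8],[0.6,0,0,-20,0,0,0],[0.6,0,0,-10,0,0,0],[0.6,0,0,0,0,0,0],[0.6,0,0,0,0,0,0]]]'

```text
time_s: 12.55
ee_pos: [503.6, 285.6, 144.0]
orientation: [1.758, 2.594, -0.004]
force: [0.3, -0.3, -0.3]
width: 51.3
```

```bash
python3 st.py
```

```text
12.55 [503.6  285.58 144.04] (np.float64(21.74630672087443), array([ 0.  , -0.01, -1.  ])) w 51.28112794709122 F [ 0.3  -0.28 -0.3 ] T [-0.03  0.01 -0.02]
q [ 0.42  0.18  1.44 -0.01  1.52  0.04] v [-0.02 -0.    0.01 -0.    0.    0.  ]
```

Emit:
apply_moves --motion '[[[0.6,-3.5,9,-2,0.4,0,0.7],[0.6,0,0,-10,0,0,0],[0.6,0,0,-10,0,0,0],[0.6,0,0,-6,0,0,0],[0.6,0,0,0,0,0,0]]]'

```text
time_s: 13.05
ee_pos: [501.1, 296.3, 117.4]
orientation: [1.741, 2.607, 0.014]
force: [-0.6, -0.8, 0.2]
width: 51.1
```

```bash
python3 - <<'E'
import st
from h import *
s=ctrl.sense(); np.save("s8.npy",np.r_[s["ee_pos"],s["orientation"]])
im=ctrl.capture("wrist"); cv2.imwrite("pics/w8.png",im)
E
```

```text
13.05 [501.12 296.33 117.38] (np.float64(22.533820489030806), array([ 0.01,  0.  , -1.  ])) w 51.12735525478012 F [-0.55 -0.78  0.22] T [-0.03 -0.    0.05]
q [ 0.44  0.2   1.47 -0.    1.46  0.04] v [ 0. -0. -0. -0. -0.  0.]
```

View pics/w8.png

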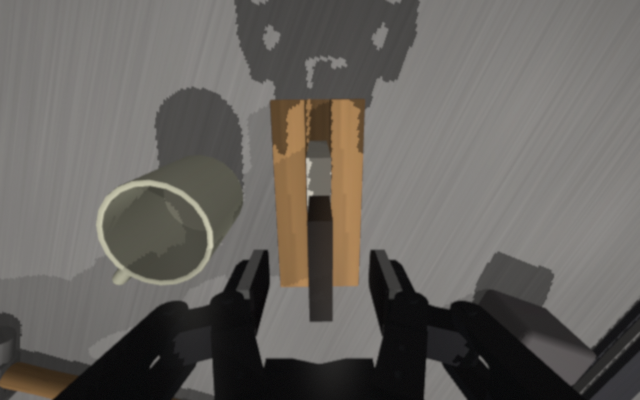

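The tab at x 309–332 sits centred between the fingers and square to them. Lowering to grasp height.

Emit:
apply_moves --motion '[[[0.6,-0.5,-0.5,-8,0,0.5,0],[0.6,0,0,-8,0,0,0],[0.5,0,0,-3,0,0,0],[0.4,0,0,0,0,0,0]]]'

```text
time_s: 13.5
ee_pos: [500.9, 295.9, 97.3]
orientation: [-1.744, -2.612, -0.007]
force: [-0.2, -0.0, 0.2]
width: 33.9
```

```bash
python3 st.py
```

```text
13.5 [500.95 295.91  97.26] (np.float64(22.52780115450466), array([ 0.,  0., -1.])) w 33.909674619887596 F [-0.19 -0.04  0.16] T [-0.04  0.03  0.02]
q [0.43 0.22 1.49 0.   1.43 0.04] v [ 0.  0.  0.  0. -0. -0.]
```

Emit:
apply_moves --motion '[[[0.2,0,0,-1,0,0,0],[0.1,0,0,0,0,0,0],[0,0,0,0,0,0,0],[0,0,0,0,0,0,0],[0,0,0,0,0,0,0],[0,0,0,0,0,0,0]]]' --squeeze 60

```text
time_s: 14.1
ee_pos: [501.1, 295.9, 96.1]
orientation: [-1.744, -2.612, -0.007]
force: [-0.4, -0.2, -1.0]
width: 10.8
```

```bash
python3 st.py
```

```text
14.1 [501.06 295.86  96.06] (np.float64(22.525080235513407), array([ 0.,  0., -1.])) w 10.799882344119782 F [-0.43 -0.21 -1.02] T [ 0.03 -0.   -0.04]
q [0.43 0.22 1.49 0.   1.43 0.04] v [ 0. -0.  0.  0. -0. -0.]
```

Emit:
apply_moves --motion '[[[0,0,0,5,0,0,0],[0,0,0,10,0,0,0],[0,0,0,15,0,0,0],[0,0,0,25,0,0,0],[0,0,0,30,0,0,0],[0,0,0,30,0,0,0],[0,0,0,15,0,0,0],[0,0,0,0,0,0,0]]]'

```text
time_s: 14.9
ee_pos: [498.9, 294.9, 236.6]
orientation: [-1.744, -2.612, -0.006]
force: [-0.1, -0.6, -2.6]
width: 11.1
```

```bash
python3 st.py
```

```text
14.9 [498.85 294.87 236.62] (np.float64(22.51411722543639), array([ 0.,  0., -1.])) w 11.124104167197297 F [-0.14 -0.6  -2.6 ] T [ 0.   -0.03 -0.04]
q [0.43 0.15 1.29 0.   1.7  0.04] v [ 0.   -0.01 -0.    0.    0.01 -0.  ]
```

Emit:
apply_moves --motion '[[[0,-2,-20,0,0,0,-1],[0,-4,-40,0,0,0,-2.2],[0,-4.5,-48,0,0,0,-2.6],[0,-4.5,-48,0,0,0,-2.6],[0,-4.5,-48,0,0,0,-2.6],[0,-4.5,-48,0,0,0,-2.6],[0,-4.5,-48,0,0,0,-2.6],[0,-4.5,-48,0,0,0,-2.6],[0,-4.5,-48,0,0,0,-2.6],[0,-4.5,-48,0,0,0,-2.6],[0,-4,-40,0,0,0,-2],[0,-3,-30,0,0,0,-1.5]]]'

```text
time_s: 16.1
ee_pos: [438.2, -231.9, 233.6]
orientation: [-2.321, -2.106, -0.004]
force: [0.6, 1.0, -3.1]
width: 11.4
```

```bash
python3 st.py
```

```text
16.1 [ 438.16 -231.91  233.63] (np.float64(-5.561028165897966), array([-0.  ,  0.01, -1.  ])) w 11.409315962476095 F [ 0.58  0.98 -3.05] T [ 0.03  0.   -0.01]
q [-0.6  -0.03  1.49  0.    1.69 -0.51] v [-0.58  0.24 -0.22  0.02 -0.   -0.3 ]
```

Emit:
apply_moves --motion '[[[0,3,0,0,0,0,0],[0,0,0,0,0,0,0],[0,0,0,0,0,0,0]]]'

```text
time_s: 16.4
ee_pos: [438.9, -234.8, 231.7]
orientation: [-2.325, -2.095, -0.001]
force: [-0.4, 0.4, -3.5]
width: 10.9
```

```bash
python3 - <<'E'
import st
from h import *
s=ctrl.sense(); np.save("s9.npy",np.r_[s["ee_pos"],s["orientation"]])
im=ctrl.capture("wrist"); cv2.imwrite("pics/w9.png",im)
cv2.imwrite("pics/w9c.png",cv2.resize(im[80:380,220:460],None,fx=2,fy=2,interpolation=cv2.INTER_CUBIC))
g=cv2.cvtColor(im,cv2.COLOR_BGR2GRAY); print(g[110:190,320])
E
```

```text
16.4 [ 438.94 -234.83  231.75] (np.float64(-5.97510372566356), array([-0.01,  0.01, -1.  ])) w 10.877494848201492 F [-0.43  0.4  -3.53] T [-0.02 -0.03 -0.06]
q [-0.61 -0.02  1.48  0.    1.69 -0.5 ] v [ 0.   -0.    0.01  0.02  0.01  0.  ]
[ 21  24  32  41  60  74  79  80  79  80  80  81  80  80  81  81  80  79
  79  80  79  79  78  77  78  79  79  78  80  81  91 111 126 127 115 100
  97  96  98  97  97  96  96  97  97  97  97  97  98  98  98  99  98  99
 105 114 121 122 122 122 122 122 123 122 122 122 122 122 122 122 122 123
 122 122 123 122 122 122 122 122]
```

View pics/w9c.png

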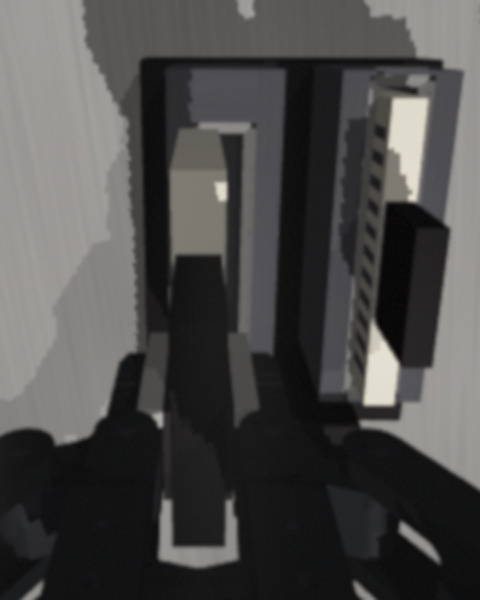

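```bash
python3 - <<'E'
from h import *
a=np.load("s9.npy"); s=dict(ee_pos=a[:3],orientation=a[3:]); c,P=campose("wrist",s)
im=cv2.imread("pics/w9.png"); g=cv2.cvtColor(im,cv2.COLOR_BGR2GRAY)
for y in(172,185): print(y,g[y,298:342])
M=R.from_rotvec(s["orientation"]).as_matrix(); z=s["ee_pos"][2]-7.06
q=onz(c,P,[[319,164.5],[304.8,178],[333.2,178]],z); print((q-s["ee_pos"])@M, np.linalg.norm(q[1]-q[2]))
print("slot top lead-in far edge", onz(c,P,[[335,140.5]],110))
E
```

```text
172 [ 13  14  15  15  18  29  60 102 120 123 123 123 123 123 122 123 123 122
 123 123 123 122 123 122 122 122 122 122 130 161 195 210 212 212 198 138
  70  41  38  37  34  34  54  87]
185 [ 15  15  16  15  18  28  55  95 116 122 123 123 123 123 123 123 123 122
 122 122 122 122 122 122 122 122 122 122 121 122 121 122 121 118 103  73
  46  40  38  36  35  42  66  92]
[[49.57 -0.57  7.49]
 [42.65 -7.75  7.49]
 [42.68  6.59  7.37]] 14.343635139410495
slot top lead-in far edge [[ 455.79 -188.63  110.  ]]
```

Emit:
apply_moves --motion '[[[0,4,-5,0,-0.4,-0.4,-0.3],[0,4,-5,-5,0,0,0],[0,0,0,-5,0,0,0],[0,0,0,0,0,0,0],[0,0,0,0,0,0,0]]]'

```text
time_s: 16.95
ee_pos: [448.6, -241.8, 220.8]
orientation: [-2.332, -2.103, -0.003]
force: [-0.6, -0.2, -2.3]
width: 11.4
```

```bash
python3 st.py
```

```text
16.95 [ 448.58 -241.76  220.84] (np.float64(-5.906713892819977), array([ 0.,  0., -1.])) w 11.436851615051186 F [-0.55 -0.23 -2.33] T [-0.03  0.02 -0.01]
q [-0.61  0.    1.48  0.    1.66 -0.5 ] v [ 0.01  0.    0.01  0.    0.   -0.  ]
```

Emit:
apply_moves --motion '[[[0,-1.5,-3.5,0,0,0,-0.4],[0,0,0,-6,0,0,0],[0,0,0,-6,0,0,0],[0,0,0,-5,0,0,0]]]'

```text
time_s: 17.35
ee_pos: [447.2, -245.7, 203.6]
orientation: [-2.341, -2.095, -0.003]
force: [0.2, 0.3, -2.0]
width: 11.3
```

```bash
python3 - <<'E'
import st
from h import *
im=ctrl.capture("wrist"); cv2.imwrite("pics/w10.png",im)
cv2.imwrite("pics/w10c.png",cv2.resize(im[80:380,220:460],None,fx=2,fy=2,interpolation=cv2.INTER_CUBIC))
E
```

```text
17.35 [ 447.22 -245.74  203.59] (np.float64(-6.338606811601443), array([ 0.,  0., -1.])) w 11.251201363182536 F [ 0.24  0.26 -1.98] T [ 0.03 -0.04 -0.03]
q [-0.61  0.01  1.51  0.    1.63 -0.5 ] v [-0.    0.02  0.09  0.   -0.1  -0.  ]
```

View pics/w10c.png

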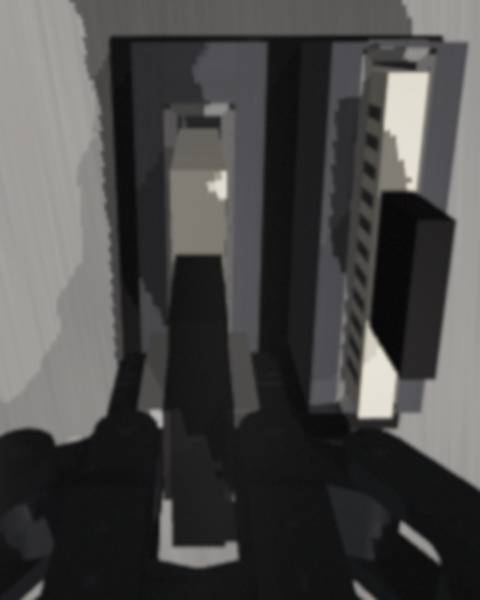

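The short module sits centred over its slot's lead-in, so I'm lowering it.

Emit:
apply_moves --motion '[[[0,0,0,-5,0,0,0],[0,0,0,-5,0,0,0],[0,0,0,-4,0,0,0],[0,0,0,-4,0,0,0]]]'

```text
time_s: 17.8
ee_pos: [446.6, -245.3, 182.7]
orientation: [-2.339, -2.094, -0.003]
force: [-0.3, 0.4, -3.2]
width: 11.2
```

```bash
python3 st.py
```

```text
17.8 [ 446.64 -245.33  182.7 ] (np.float64(-6.337279920560167), array([-0.,  0., -1.])) w 11.186716194941228 F [-0.32  0.36 -3.17] T [ 0.03 -0.04  0.  ]
q [-0.61  0.01  1.54  0.    1.59 -0.5 ] v [-0.    0.02  0.07  0.   -0.09 -0.  ]
```

Emit:
apply_moves --motion '[[[0,0.2,0,-4,0,0,0],[0,0,0,-4,0,0,0],[0,0,0,-4,0,0,0],[0,0,0,-4,0,0,0]]]'

```text
time_s: 18.2
ee_pos: [447.0, -245.3, 165.3]
orientation: [-2.339, -2.094, -0.003]
force: [-0.4, -0.1, -3.6]
width: 11.1
```

```bash
python3 st.py
```

```text
18.2 [ 446.96 -245.32  165.31] (np.float64(-6.335403198227951), array([-0.,  0., -1.])) w 11.127909302413572 F [-0.37 -0.07 -3.62] T [-0.05 -0.02  0.01]
q [-0.61  0.02  1.57  0.    1.55 -0.5 ] v [ 0.    0.02  0.06  0.   -0.09 -0.  ]
```

Emit:
apply_moves --motion '[[[0,0,0,-4,0,0,0],[0,0,0,-4,0,0,0],[0,0,0,-4,0,0,0],[0,0,0,-4,0,0,0],[0,0,0,-4,0,0,0],[0,0,0,-3,0,0,0]]]'

```text
time_s: 18.8
ee_pos: [446.9, -245.3, 140.1]
orientation: [-2.339, -2.094, -0.003]
force: [0.1, 0.3, -2.9]
width: 11.3
```

```bash
python3 st.py
```

```text
18.8 [ 446.93 -245.34  140.14] (np.float64(-6.338080108494455), array([-0.,  0., -1.])) w 11.252335410050714 F [ 0.14  0.32 -2.87] T [0.03 0.02 0.02]
q [-0.61  0.04  1.61  0.    1.5  -0.5 ] v [-0.    0.02  0.04  0.   -0.06 -0.  ]
```

Emit:
apply_moves --motion '[[[0,0,0,-2,0,0,0],[0,0,0,-2,0,0,0],[0,0,0,-1.5,0,0,0],[0,0,0,-1,0,0,0],[0,0,0,-0.8,0,0,0]]]'

```text
time_s: 19.3
ee_pos: [446.9, -245.3, 132.0]
orientation: [-2.339, -2.094, -0.003]
force: [-0.3, 0.9, -0.5]
width: 11.2
```

```bash
python3 st.py
```

```text
19.3 [ 446.92 -245.32  132.  ] (np.float64(-6.335381278497477), array([-0.,  0., -1.])) w 11.238387057159857 F [-0.26  0.92 -0.53] T [ 0.03 -0.02  0.03]
q [-0.61  0.04  1.62  0.    1.48 -0.5 ] v [-0.    0.    0.01  0.01 -0.01  0.  ]
```

Emit:
apply_moves --motion '[[[0,0,0,-1,0,0,0],[0,0,0,-1,0,0,0]]]'

```text
time_s: 19.5
ee_pos: [447.1, -245.4, 132.0]
orientation: [-2.34, -2.094, -0.003]
force: [-2.7, 1.5, 3.4]
width: 11.3
```

```bash
python3 st.py
```

```text
19.5 [ 447.09 -245.4   131.97] (np.float64(-6.332262756528624), array([ 0.,  0., -1.])) w 11.344532557707932 F [-2.67  1.45  3.41] T [ 0.36  0.51 -0.04]
q [-0.61  0.04  1.62  0.    1.48 -0.5 ] v [-0. -0.  0. -0. -0. -0.]
```

Floor contact at z = 132.0 (predicted 132.1). Releasing and rising.

Emit:
apply_moves --motion '[[[0.2,0,0,0,0,0,0],[0.35,0,0,0,0,0,0],[0.5,0,0,0,0,0,0],[0.5,0,0,5,0,0,0],[0.5,0,0,15,0,0,0],[0.5,0,0,30,0,0,0],[0.5,0,0,40,0,0,0],[0.5,0,0,20,0,0,0],[0.5,0,0,0,0,0,0]]]'

```text
time_s: 20.4
ee_pos: [447.3, -245.7, 246.9]
orientation: [2.34, 2.094, 0.004]
force: [0.3, -0.9, -0.3]
width: 42.6
```

```bash
python3 - <<'E'
import st
from h import *
s=ctrl.sense(); np.save("s11.npy",np.r_[s["ee_pos"],s["orientation"]])
im=ctrl.capture("wrist"); cv2.imwrite("pics/w11.png",im)
E
```

```text
20.4 [ 447.3  -245.65  246.9 ] (np.float64(-6.342869483758644), array([ 0.,  0., -1.])) w 42.56553634672904 F [ 0.34 -0.91 -0.34] T [-0.08 -0.01  0.01]
q [-0.61 -0.01  1.44  0.    1.71 -0.5 ] v [-0.    0.    0.01  0.   -0.01  0.  ]
```

View pics/w11.png

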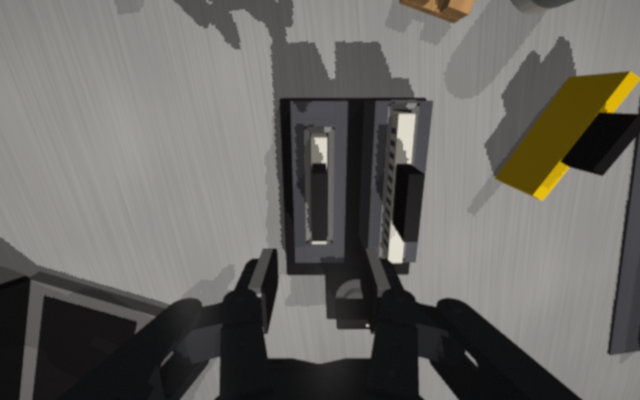

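Both modules are home: the short at (320,190) and the long at (403,185). Next I'll move over the key with the tool turned 90°.

Emit:
apply_moves --motion '[[[0.7,1,-5,2,0,0,-5],[0.7,2,-10,2,0,0,-8],[0.7,2,-12,0,0,0,-8.5],[0.7,2,-12,0,0,0,-8.5],[0.7,2,-12,0,0,0,-8.5],[0.7,3,-12,0,0,0,-8.5],[0.7,3,-12,0,0,0,-8.5],[0.7,3,-12,0,0,0,-8.5],[0.7,3,-12,0,0,0,-8.5],[0.7,3,-12,0,0,0,-8.5],[0.7,0,-2,0,0,0,-6],[0.7,0,0,0,0,0,-3]]]'

```text
time_s: 21.65
ee_pos: [465.3, -357.3, 222.5]
orientation: [-3.102, 0.22, 0.015]
force: [-1.1, 0.7, -0.4]
width: 59.4
```

Emit:
apply_moves --motion '[[[0.7,0,0,0,0,0,0],[0.7,0,0,0,0,0,0]]]'

```text
time_s: 21.85
ee_pos: [464.1, -356.6, 218.2]
orientation: [-3.098, 0.219, 0.024]
force: [-0.5, -0.5, 1.2]
width: 59.9
```

```bash
python3 - <<'E'
import st
from h import *
s=ctrl.sense(); np.save("s12.npy",np.r_[s["ee_pos"],s["orientation"]])
im=ctrl.capture("wrist"); cv2.imwrite("pics/w12.png",im)
E
```

```text
21.85 [ 464.09 -356.58  218.2 ] (np.float64(-98.11151439533808), array([-0.01,  0.04, -1.  ])) w 59.91514329529176 F [-0.47 -0.46  1.15] T [-0.02  0.07  0.04]
q [-0.76  0.19  1.28  0.02  1.7   0.95] v [ 0.    0.01  0.02  0.   -0.01 -0.  ]
```

View pics/w12.png

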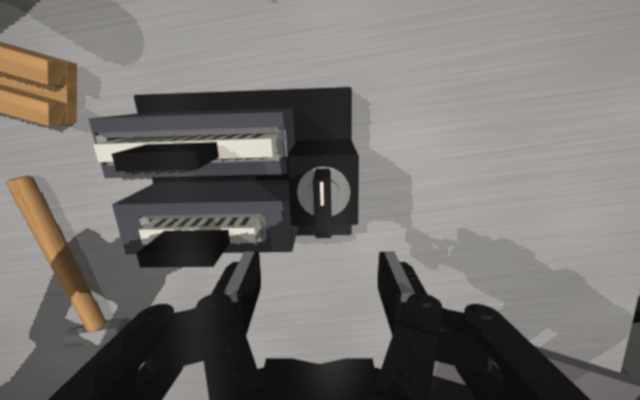

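```bash
python3 - <<'E'
from h import *
a=np.load("s12.npy"); s=dict(ee_pos=a[:3],orientation=a[3:]); c,P=campose("wrist",s); im=cv2.imread("pics/w12.png")
print(proj(c,P,[[471.2,-358.6,165]]),toolyaw(s)[1]*1000)
g=cv2.cvtColor(im,cv2.COLOR_BGR2GRAY); 
for y in(185,195,205,215): print(y,g[y,300:345])
print(g[160:245,326])
cv2.imwrite("pics/w12c.png",cv2.resize(im[135:245,280:370],None,fx=5,fy=5,interpolation=cv2.INTER_CUBIC))
E
```

```text
[[322.16 210.45]] [ -12.57   37.07 -999.23]
185 [ 96  97  96  96  96  96  96  96  91  86  85  84  69  45  32  31  33  32
  40 108 193 222 214 150  73  39  38  39  37  41  72 118 137 140 137 129
 120 118 130 138 140 141 141 140 139]
195 [ 96  95  96  96  96  96  97  96  95  95  94  92  87  62  36  32  34  34
  38  86 161 211 213 157  86  44  37  39  40  40  69 116 137 140 140 140
 139 138 139 141 141 141 141 140 139]
205 [ 38  67  86  93  95  96  97  97  97  96  96  94  90  71  46  33  34  35
  37  53  98 143 151 115  68  42  40  40  40  41  59 100 128 139 140 140
 140 140 140 142 142 141 140 141 136]
215 [ 20  22  21  22  22  22  23  23  23  26  31  38  47  50  40  34  35  37
  38  39  39  39  40  40  41  41  42  43  43  43  51  74  98 100  87  74
  59  49  45  44  44  43  43  44  43]
[ 35  35  35  35  37  45  75  99  87  49  27  26  26  25  26  27  26  28
  31  33  35  36  38  37  38  38  38  38  38  37  38  38  37  37  37  37
  39  39  39  40  39  39  40  41  41  40  41  40  41  40  41  41  41  41
  42  42  42  43  43  43  44  44  44  43  46  45  45  45  45  45  45  45
  44  41  41  41  42  66 109 135 140 141 142 144 153]
```

View pics/w12c.png

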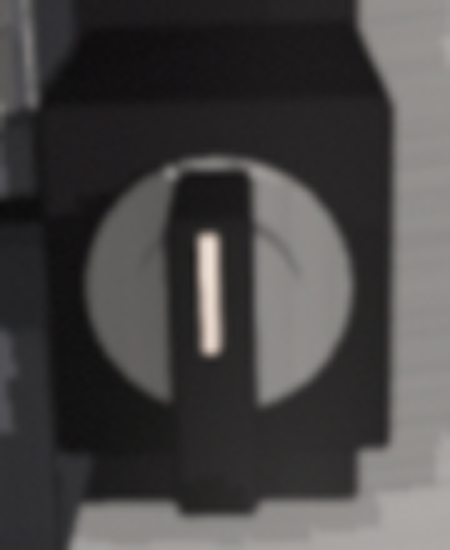

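```bash
python3 - <<'E'
from h import *
a=np.load("s12.npy"); s=dict(ee_pos=a[:3],orientation=a[3:]); c,P=campose("wrist",s); im=cv2.imread("pics/w12.png")
q=onz(c,P,[[322,179],[323,237.3],[313.4,195],[330.3,195],[315.5,232],[331.5,232]],165)
print(np.linalg.norm(q[0]-q[1]),np.linalg.norm(q[2]-q[3]),(q[0]+q[1])/2)
m1=(q[2]+q[3])/2;m2=(q[4]+q[5])/2;print(m1,m2,np.degrees(np.arctan2((m1-m2)[1],(m1-m2)[0])))
# disc centre on tower
g=cv2.cvtColor(im,cv2.COLOR_BGR2GRAY)
d=onz(c,P,[[297,192],[350.5,192]],130); print(d, d.mean(0),np.linalg.norm(d[0]-d[1]))
t=onz(c,P,[[289,158],[358,158],[291,224],[357,224]],125);print(t,t.mean(0))
E
```

```text
42.43531308267603 11.31651414826849 [ 472.12 -358.98  165.  ]
[ 482.21 -359.93  165.  ] [ 455.08 -357.29  165.  ] -5.547824464640643
[[ 475.84 -338.38  130.  ]
 [ 470.31 -380.11  130.  ]] [ 473.08 -359.24  130.  ] 42.09691509526076
[[ 502.51 -336.02  125.  ]
 [ 495.28 -388.93  125.  ]
 [ 447.21 -327.95  125.  ]
 [ 440.19 -382.58  125.  ]] [ 471.3  -358.87  125.  ]
```

The key bar, at about (322,208), measures 42.4 × 11.3 and is centred at (472,-359), which agrees with the unit geometry. Descending onto it.

Emit:
apply_moves --motion '[[[0.6,4,-1,-15,-2.1,-0.7,1.8],[0.6,3.5,-1,-15,0,0,0],[0.6,0,0,-10,0,0,0],[0.6,0,0,0,0,0,0],[0.6,0,0,0,0,0,0]]]'

```text
time_s: 22.4
ee_pos: [471.4, -357.9, 174.7]
orientation: [-3.135, 0.168, 0.005]
force: [0.2, 0.7, 0.4]
width: 51.0
```

```bash
python3 st.py
```

```text
22.4 [ 471.42 -357.87  174.65] (np.float64(-96.14775310667345), array([-0.,  0., -1.])) w 50.99350793890822 F [0.24 0.68 0.35] T [0.07 0.01 0.01]
q [-0.74  0.2   1.36 -0.    1.59  0.93] v [-0.    0.01  0.01  0.    0.    0.  ]
```

Emit:
apply_moves --motion '[[[0.6,0,-1,-9,0,0,0],[0.6,0,0,-9,0,0,0],[0.6,0,0,-9,0,0,0],[0.6,0,0,-6,0,0,0],[0.6,0,0,0,0,0,0]]]'

```text
time_s: 22.9
ee_pos: [471.5, -359.7, 139.8]
orientation: [-3.136, 0.17, 0.003]
force: [-0.1, -0.3, -0.3]
width: 51.2
```

```bash
python3 st.py
```

```text
22.9 [ 471.53 -359.68  139.82] (np.float64(-96.19966594882632), array([-0.,  0., -1.])) w 51.184000673712156 F [-0.06 -0.33 -0.32] T [-0.02  0.   -0.02]
q [-0.75  0.22  1.4  -0.    1.52  0.93] v [ 0.  0. -0. -0. -0.  0.]
```

Emit:
apply_moves --motion '[[[0.4,0,0.8,-2,0,0,0],[0.2,0,0,0,0,0,0],[0.1,0,0,0,0,0,0],[0.1,0,0,0,0,0,0],[0.05,0,0,0,0,0,0],[0,0,0,0,0,0,0]]]' --squeeze 40

```text
time_s: 23.5
ee_pos: [471.7, -358.2, 138.0]
orientation: [-3.135, 0.169, 0.002]
force: [0.2, 0.9, -0.4]
width: 11.5
```

```bash
python3 st.py
```

```text
23.5 [ 471.71 -358.22  138.03] (np.float64(-96.17576191772625), array([-0.,  0., -1.])) w 11.477170387212558 F [ 0.18  0.87 -0.43] T [-0.01 -0.01  0.  ]
q [-0.75  0.22  1.41  0.    1.52  0.93] v [ 0. -0. -0. -0.  0.  0.]
```

The key is gripped with almost no side force. Turning clockwise.

Emit:
apply_moves --motion '[[[0,0,0,0,0,0,-4],[0,0,0,0,0,0,-5],[0,0,0,0,0,0,-5],[0,0,0,0,0,0,-5],[0,0,0,0,0,0,-4]]]'

```text
time_s: 24.0
ee_pos: [471.9, -357.7, 138.0]
orientation: [-3.032, 0.813, 0.002]
force: [-0.1, 0.7, -1.0]
width: 11.5
```

```bash
python3 st.py
```

```text
24.0 [ 471.86 -357.75  138.04] (np.float64(-120.0102272270072), array([-0.,  0., -1.])) w 11.470602861541774 F [-0.11  0.75 -1.02] T [0.02 0.03 0.07]
q [-0.75  0.22  1.41  0.    1.52  1.35] v [-0.   -0.    0.    0.   -0.    0.71]
```

Emit:
apply_moves --motion '[[[0,0,-0.3,0,0,0,-5],[0,0,0,0,0,0,-5],[0,0,0,0,0,0,-5],[0,0,0,0,0,0,-5],[0,0,0,0,0,0,-4]]]'

```text
time_s: 24.5
ee_pos: [472.2, -357.3, 138.0]
orientation: [-2.785, 1.446, 0.001]
force: [0.6, 0.5, -0.6]
width: 11.4
```

```bash
python3 st.py
```

```text
24.5 [ 472.16 -357.35  138.04] (np.float64(-144.89710010987736), array([ 0.,  0., -1.])) w 11.396132914015672 F [ 0.58  0.5  -0.62] T [-0.06  0.14  0.15]
q [-0.75  0.22  1.41  0.    1.52  1.78] v [ 0.   -0.    0.   -0.   -0.    0.71]
```

Emit:
apply_moves --motion '[[[0,0,0,0,0,0,-3],[0,0,0,0,0,0,-2],[0,0,0,0,0,0,-2],[0,0,0,0,0,0,0]]]'

```text
time_s: 24.9
ee_pos: [472.3, -357.2, 138.0]
orientation: [-2.688, 1.619, 0.001]
force: [-0.5, 0.1, -1.2]
width: 11.4
```

```bash
python3 st.py
```

```text
24.9 [ 472.27 -357.23  138.03] (np.float64(-152.11797596804215), array([ 0.,  0., -1.])) w 11.388934517716898 F [-0.53  0.07 -1.2 ] T [-0.04  0.16  0.17]
q [-0.75  0.22  1.41  0.    1.52  1.91] v [ 0.    0.    0.    0.    0.   -0.01]
```

Emit:
apply_moves --motion '[[[0,0,0,0,0,0,-1.5],[0,0,0,0,0,0,-1.5],[0,0,0,0,0,0,-1.5]]]'

```text
time_s: 25.2
ee_pos: [472.4, -357.2, 138.1]
orientation: [-2.622, 1.724, 0.001]
force: [-0.3, 0.8, -1.2]
width: 11.3
```

```bash
python3 st.py
```

```text
25.2 [ 472.36 -357.17  138.05] (np.float64(-156.65494197887264), array([ 0.,  0., -1.])) w 11.321857436499828 F [-0.27  0.8  -1.19] T [0.   0.12 1.11]
q [-0.74  0.22  1.41  0.    1.52  1.99] v [ 0.   -0.    0.   -0.   -0.    0.26]
```

The torque jumped from 0.17 to 1.11 N m at about 58–60°, so the key is against its stop. Opening wide so the key can spring back freely.

Emit:
apply_moves --motion '[[[1,0,0,0,0,0,0],[1,0,0,0,0,0,0],[1,0,0,0,0,0,0],[1,0,0,0,0,0,0],[1,0,0,0,0,0,0],[1,0,0,0,0,0,0]]]'

```text
time_s: 25.8
ee_pos: [472.7, -358.2, 139.3]
orientation: [-2.618, 1.731, -0.003]
force: [-0.6, 0.5, 1.2]
width: 85.2
```

```bash
python3 - <<'E'
import st
from h import *
im=ctrl.capture("wrist"); cv2.imwrite("pics/w13.png",im)
E
```

```text
25.8 [ 472.65 -358.19  139.33] (np.float64(-156.94443704641128), array([ 0.,  0., -1.])) w 85.22128670585234 F [-0.6   0.48  1.17] T [ 0.02  0.04 -0.04]
q [-0.75  0.22  1.41  0.    1.52  1.99] v [-0.  0. -0. -0. -0. -0.]
```

View pics/w13.png

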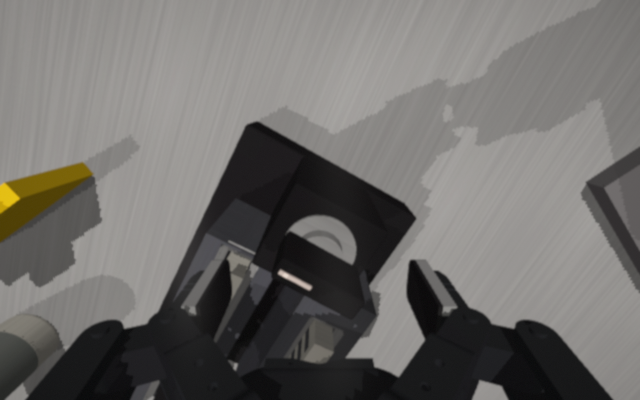

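The bar lies along the case's x axis again, so the key has sprung back. Rising clear.

Emit:
apply_moves --motion '[[[1,0,0,8,0,0,0],[1,0,0,20,0,0,0],[1,0,0,35,0,0,0],[1,0,0,40,0,0,0],[1,0,0,20,0,0,0],[1,0,0,0,0,0,8],[1,0,0,0,0,0,8],[1,0,0,0,0,0,8],[1,0,0,0,0,0,8],[1,0,0,0,0,0,8],[1,0,0,0,0,0,8],[1,0,0,0,0,0,8]]]'

```text
time_s: 27.05
ee_pos: [472.1, -357.4, 276.3]
orientation: [3.132, -0.238, 0.014]
force: [0.2, 0.1, 0.8]
width: 85.6
```

Emit:
apply_moves --motion '[[[1,0,0,0,0,0,0],[1,0,0,0,0,0,0],[1,0,0,0,0,0,0]]]'

```text
time_s: 27.35
ee_pos: [472.2, -357.5, 277.9]
orientation: [3.13, -0.246, 0.017]
force: [-0.2, 0.0, -0.4]
width: 85.0
```

```bash
python3 - <<'E'
import st
from h import *
s=ctrl.sense(); np.save("s14.npy",np.r_[s["ee_pos"],s["orientation"]])
im=ctrl.capture("wrist"); sd=ctrl.capture("side"); tp=ctrl.capture("top")
cv2.imwrite("pics/w14.png",im); cv2.imwrite("pics/sd14.png",sd); cv2.imwrite("pics/tp14.png",tp)
cv2.imwrite("pics/sd14c.png",cv2.resize(sd[130:330,210:430],(660,600),interpolation=cv2.INTER_CUBIC))
E
```

```text
27.35 [ 472.23 -357.46  277.92] (np.float64(-98.99109552108575), array([ 0.01, -0.  , -1.  ])) w 85.04556776571162 F [-0.19  0.01 -0.37] T [ 0.03 -0.03 -0.06]
q [-0.75  0.17  1.19  0.01  1.78  0.98] v [-0.   -0.   -0.   -0.    0.    0.02]
```

View pics/w14.png

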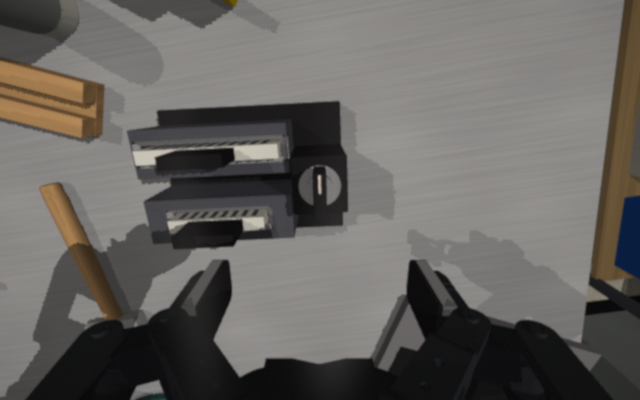

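View pics/sd14c.png

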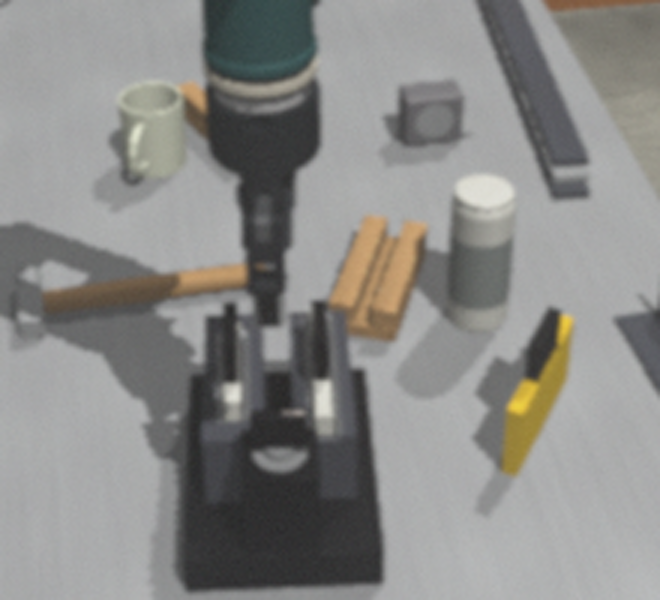

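View pics/tp14.png

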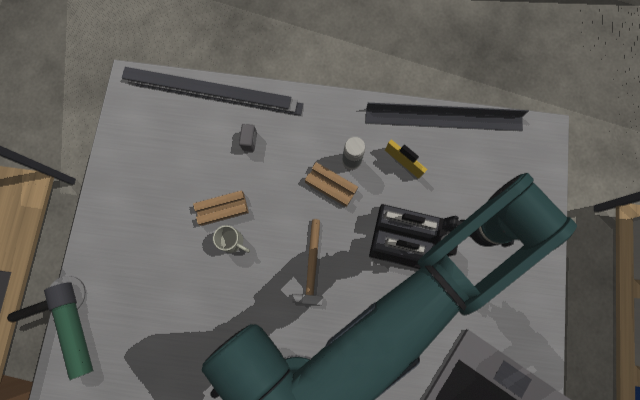

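The final views show both stands empty at (331,185) and (219,208) in the top view, and both modules upright in their bays. In the wrist view the key bar at (320,187) is back at rest. The can, mug, hammer, tape measure and yellow decoy have not moved, and the gripper is clear. Handing in.

```bash
python3 -c "
from bench import ctrl
print(ctrl.hand_in())"
```

```text
the job is handed in; nothing more can be done
None
```

I put both modules in their bays, turned the key to its stop and let it spring back, then handed the job in at about 27.5 s of the 72 s allowed. No verdict was reported.

- **Modules:** The long module is in the far bay and the short one in the near bay. Each was lowered in small steps and touched the slot floor within 0.1 mm of the height I predicted. The contact push was about 6 to 10 N.
- **Key:** I gripped it and turned it clockwise until the torque jumped from 0.17 to 1.11 N m, at 58–60°, which marks the stop. I then opened the fingers wide, and the wrist picture shows the bar back at rest.
- **Last checks:** In the final pictures both stands are empty and both modules stand upright in their slots. The spray can, mug, hammer, tape measure and the yellow look-alike are where they were, and the gripper is clear with no force on it.

No check failed. Two measurements of the long module differed by about 2 mm, so I used the average. The arm also drifted a few mm after fast moves, and I corrected that before each grasp and insertion.

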